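# Change the control-unit test bench over to lorry units

## Task

The test bench's supply is live on its car setting and must be changed over for a batch of lorry control units: first switch the isolator (left handle) right off, which frees the voltage selector, and then turn the selector (right handle) right over to its other stop. With the supply still off, lay every control unit on the deck of the sloped test stand, flat, right way up, straight and with its plug end uphill, and hang every loose steel bracket by its hole on a peg of the rail. Only when all of them are in place switch the isolator fully on again; leave the multimeter, the mug and the tin alone.

Things in the scene. Friction and masses are not known exactly. Their poses are not given: they have to be found in the camera images.
- isolator (a joint): Supply isolator, the left (+y) of two black bar handles on the grey supply box: 0 off, 1.2 on, a stop at each end; positive is anticlockwise from above. Stays where left (0.15 N m). The scalloped steel discs under the two handles lock one another: the isolator can be turned on freely only with the selector home (within 0.1) at one of its stops; forcing a locked handle does not help.
- selector (a joint): Voltage selector, the right (-y) bar handle, same shape: 0 = car setting (at the start within 0.05 of it), 1.2 = lorry setting, its other stop; positive is CLOCKWISE from above, 0.15 N m. Locked (0.11 of play) unless the isolator is within 0.1 of off.
- isolator_grip (a point): Middle of the isolator's bar handle, on its axis, 105 mm above the table. Bar 52 mm long, 13 thick, 28 tall (14 above and 14 below this point), on a 34 mm collar 16 tall. This point turns with the handle; the bar lies at -0.6 rad (clockwise) from its x axis. The white pointer end aims away from the robot: 34 degrees to the right at 0, to the left at 1.2. The two axes are 100 mm apart.
- selector_grip (a point): Middle of the selector's bar handle on its axis; same handle. This point turns with it; the bar lies at +0.6 rad (anticlockwise) from its x axis. The white pointer end aims away from the robot: 34 degrees to the left at 0, to the right at 1.2.
- supply_box: Fixed grey steel box 130 x 250 x 70 mm (x, y, z) that carries both handles; origin at the centre of its underside, on the table. Turned by up to 0.1 rad.
- deck: Fixed sloped deck of the test stand, aluminium plate 165 mm (x) x 340 mm (y), sloping at 0.35 rad, low edge towards the robot. Origin at the centre of its upper face, 48 mm above the table; x points up the slope, z out of the face. A ledge 10 mm high runs along the low edge (inner side at x = -78.5 mm). Stand and rail may change sides.
- peg_rail: Fixed steel rail: bar 12 x 250 x 28 mm (x, y, z) with its middle 150 mm above the table, on two posts at y = +-118 mm and a base plate 70 x 250 x 6 mm; origin at the centre of its underside, on the table. Three round pegs of 8 mm diameter at y = -90, 0, 90 mm come out of the bar's robot-side face (x = -6 mm) towards -x.
- peg0 (a point): Half-way along peg 0 (y = -90 mm in the rail's frame), axes as the rail's. The peg is 50 mm long and 8 mm thick, and points to the rail's -x rising by 0.26 rad (15 degrees): it runs 25 mm either way from this point (plus a 4 mm round end).
- peg1 (a point): Half-way along peg 1 (y = 0 mm in the rail's frame), axes as the rail's. The peg is 50 mm long and 8 mm thick, and points to the rail's -x rising by 0.26 rad (15 degrees): it runs 25 mm either way from this point (plus a 4 mm round end).
- peg2 (a point): Half-way along peg 2 (y = 90 mm in the rail's frame), axes as the rail's. The peg is 50 mm long and 8 mm thick, and points to the rail's -x rising by 0.26 rad (15 degrees): it runs 25 mm either way from this point (plus a 4 mm round end).
- unit0_mid (a point): A control unit (2 or 3 present; absent: None): centre of its finned aluminium case, 92 x 50 x 26 mm (x, y, z), 13 mm above its underside. x points to its plug end, z up out of the fins. The black plug header adds 18 mm at +x, two ears 12 mm at -x. 0.24 kg. It starts flat on the table, plug end away from the robot within 0.4 rad.
- unit0_plug (a point): Middle of the same unit's black plug header, 55 mm along +x from its centre.
- unit1_mid (a point): A control unit (2 or 3 present; absent: None): centre of its finned aluminium case, 92 x 50 x 26 mm (x, y, z), 13 mm above its underside. x points to its plug end, z up out of the fins. The black plug header adds 18 mm at +x, two ears 12 mm at -x. 0.24 kg. It starts flat on the table, plug end away from the robot within 0.4 rad.
- unit1_plug (a point): Middle of the same unit's black plug header, 55 mm along +x from its centre.
- unit2_mid (a point): A control unit (2 or 3 present; absent: None): centre of its finned aluminium case, 92 x 50 x 26 mm (x, y, z), 13 mm above its underside. x points to its plug end, z up out of the fins. The black plug header adds 18 mm at +x, two ears 12 mm at -x. 0.24 kg. It starts flat on the table, plug end away from the robot within 0.4 rad.
- unit2_plug (a point): Middle of the same unit's black plug header, 55 mm along +x from its centre.
- bracket0_eye (a point): An angle bracket of 4 mm steel (1 or 2 present; absent: None): centre of the 18 mm hole in its upright leg, 68 mm above its underside. Leg 40 mm wide (y), 90 tall (z), 4 thick; the hole's axis is x. The foot, 40 wide, runs from the leg's bottom to x = -40 mm. 0.14 kg. It starts standing on its foot, the foot towards the robot within 0.6 rad.
- bracket1_eye (a point): An angle bracket of 4 mm steel (1 or 2 present; absent: None): centre of the 18 mm hole in its upright leg, 68 mm above its underside. Leg 40 mm wide (y), 90 tall (z), 4 thick; the hole's axis is x. The foot, 40 wide, runs from the leg's bottom to x = -40 mm. 0.14 kg. It starts standing on its foot, the foot towards the robot within 0.6 rad.
- multimeter: Orange multimeter 150 x 75 x 34 mm lying behind the work: leave alone.
- mug: White mug, 80 mm across, 90 mm tall: leave alone.
- parts_tin: Closed dark tin 110 x 80 x 40 mm to the left of the supply box: leave alone.
Not all that is in view belongs to the job. Leave any orange look-alike of the part that bears unit2_mid alone.

How it is judged:
On the way, in this order (a step that is already met when the one before it is completed fails the run):
1. the isolator is turned off (value of joint isolator below 0.08 rad), for 0.2 s.
2. with the isolator off, the selector is turned over to its lorry stop (value of joint isolator below 0.08 rad and value of joint selector above 1.12 rad), for 0.2 s.
3. with the isolator still off, every unit lies on the sloped deck and every bracket hangs on a peg (all of step 2 and z of unit0_mid in the frame of deck between 0.008 and 0.018 m and x of unit0_mid in the frame of deck between -0.03 and 0.03 m and y of unit0_mid in the frame of deck between -0.15 and 0.15 m and x of each of unit0_plug, unit1_plug, unit2_plug in the frame of deck above 0.01 m and angle between the z axis of each of unit0_mid, unit1_mid, unit2_mid and the z axis of deck, either way round below 0.1 rad and angle between the x axis of each of unit0_mid, unit1_mid, unit2_mid and the x axis of deck, either way round below 0.3 rad and angle between each of unit0_mid, unit1_mid, unit2_mid's own z axis and vertical below 0.6 rad and z of unit1_mid in the frame of deck between 0.008 and 0.018 m and x of unit1_mid in the frame of deck between -0.03 and 0.03 m and y of unit1_mid in the frame of deck between -0.15 and 0.15 m and z of unit2_mid in the frame of deck between 0.008 and 0.018 m and x of unit2_mid in the frame of deck between -0.03 and 0.03 m and y of unit2_mid in the frame of deck between -0.15 and 0.15 m and ((x of bracket0_eye in the frame of peg0 between -0.02 and 0.028 m and y of bracket0_eye in the frame of peg0 between -0.01 and 0.01 m and z of bracket0_eye in the frame of peg0 between -0.018 and 0.008 m) or (x of bracket0_eye in the frame of peg1 between -0.02 and 0.028 m and y of bracket0_eye in the frame of peg1 between -0.01 and 0.01 m and z of bracket0_eye in the frame of peg1 between -0.018 and 0.008 m) or (x of bracket0_eye in the frame of peg2 between -0.02 and 0.028 m and y of bracket0_eye in the frame of peg2 between -0.01 and 0.01 m and z of bracket0_eye in the frame of peg2 between -0.018 and 0.008 m)) and ((x of bracket1_eye in the frame of peg0 between -0.02 and 0.028 m and y of bracket1_eye in the frame of peg0 between -0.01 and 0.01 m and z of bracket1_eye in the frame of peg0 between -0.018 and 0.008 m) or (x of bracket1_eye in the frame of peg1 between -0.02 and 0.028 m and y of bracket1_eye in the frame of peg1 between -0.01 and 0.01 m and z of bracket1_eye in the frame of peg1 between -0.018 and 0.008 m) or (x of bracket1_eye in the frame of peg2 between -0.02 and 0.028 m and y of bracket1_eye in the frame of peg2 between -0.01 and 0.01 m and z of bracket1_eye in the frame of peg2 between -0.018 and 0.008 m))), for 0.2 s.
4. the isolator is turned on again (value of joint isolator above 1.12 rad), for 0.2 s.
At the end, for the whole second after the job is handed in: Isolator and selector above 1.12; each unit flat on the deck (0.1 rad, 5 mm), plug uphill, straight to 0.3 rad, its centre within 30 mm (x) and 150 mm (y) of the deck's; each bracket's hole round a peg (within 10 mm sideways, -18 to 8 mm in height, -20 to 28 mm in x of its middle) (value of joint each of isolator, selector above 1.12 rad and z of unit0_mid in the frame of deck between 0.008 and 0.018 m and x of unit0_mid in the frame of deck between -0.03 and 0.03 m and y of unit0_mid in the frame of deck between -0.15 and 0.15 m and x of each of unit0_plug, unit1_plug, unit2_plug in the frame of deck above 0.01 m and angle between the z axis of each of unit0_mid, unit1_mid, unit2_mid and the z axis of deck, either way round below 0.1 rad and angle between the x axis of each of unit0_mid, unit1_mid, unit2_mid and the x axis of deck, either way round below 0.3 rad and angle between each of unit0_mid, unit1_mid, unit2_mid's own z axis and vertical below 0.6 rad and z of unit1_mid in the frame of deck between 0.008 and 0.018 m and x of unit1_mid in the frame of deck between -0.03 and 0.03 m and y of unit1_mid in the frame of deck between -0.15 and 0.15 m and z of unit2_mid in the frame of deck between 0.008 and 0.018 m and x of unit2_mid in the frame of deck between -0.03 and 0.03 m and y of unit2_mid in the frame of deck between -0.15 and 0.15 m and ((x of bracket0_eye in the frame of peg0 between -0.02 and 0.028 m and y of bracket0_eye in the frame of peg0 between -0.01 and 0.01 m and z of bracket0_eye in the frame of peg0 between -0.018 and 0.008 m) or (x of bracket0_eye in the frame of peg1 between -0.02 and 0.028 m and y of bracket0_eye in the frame of peg1 between -0.01 and 0.01 m and z of bracket0_eye in the frame of peg1 between -0.018 and 0.008 m) or (x of bracket0_eye in the frame of peg2 between -0.02 and 0.028 m and y of bracket0_eye in the frame of peg2 between -0.01 and 0.01 m and z of bracket0_eye in the frame of peg2 between -0.018 and 0.008 m)) and ((x of bracket1_eye in the frame of peg0 between -0.02 and 0.028 m and y of bracket1_eye in the frame of peg0 between -0.01 and 0.01 m and z of bracket1_eye in the frame of peg0 between -0.018 and 0.008 m) or (x of bracket1_eye in the frame of peg1 between -0.02 and 0.028 m and y of bracket1_eye in the frame of peg1 between -0.01 and 0.01 m and z of bracket1_eye in the frame of peg1 between -0.018 and 0.008 m) or (x of bracket1_eye in the frame of peg2 between -0.02 and 0.028 m and y of bracket1_eye in the frame of peg2 between -0.01 and 0.01 m and z of bracket1_eye in the frame of peg2 between -0.018 and 0.008 m))); the robot touches nothing.
It fails at once if the multimeter is pushed away (distance of multimeter from where it was at the start of the episode above 0.03 m).
It fails at once if the mug is pushed away (distance of mug from where it was at the start of the episode above 0.03 m).
It fails at once if the parts tin is pushed away (distance of parts_tin from where it was at the start of the episode above 0.03 m).
Of unit0, unit1, unit2 only 2 to 3 are there at a start; the rules pass over those that are not, and their reading is None.
Of bracket0, bracket1 only 1 to 2 are there at a start; the rules pass over those that are not, and their reading is None.
At some moment in a run one of unit0, unit1, unit2 may be knocked a few centimetres aside while the robot is not near it.
It also fails if it takes over 210 s, if anything falls off the work surface, if the arm or the gripper's body presses on something with over 40 N, if the wrist force passes 120 N, or if a joint passes its speed limit or range.

## Robot

A 6-joint arm with a two-finger parallel gripper is mounted at the origin on the work surface. World frame = base frame: x ahead of the robot, y to its left, z up, the work surface at z = 0. Lengths are in m, angles in rad, forces in N, time in s.
With the tool pointing down it reaches from about 0.35 to 0.975 m from the base axis. Payload 4.9 kg.
Tool frame: the origin (TCP) lies between the finger pads; the fingertips stand 14 mm ahead of it and the grasp point (between the pads) lies 5 mm behind it (manip.finger_overhang is the distance from the TCP to the fingertips, in m); z points along the fingers, y is the line along which they close (so a half turn about z gives the same grasp; the last joint's range is limited). The gripper opens to 85 mm and grips with 20 to 120 N. Pads are 22 mm wide; open, the fingers measure 114 mm over their backs; the gripper's body (76 mm by 85 mm) begins 54 mm behind the grasp point. The pads swing forward as they close: fully open they stand 13 mm farther back than shut.
Start: joints at [1.053, 0.053, 1.613, -0, 1.476, -0.119], TCP at [0.243, 0.576, 0.245] pointing down, gripper open.
Joint ranges: [-3.01, 3.01], [-1.01, 2.22], [0.06, 2.58], [-1.02, 4.17], [0.09, 2.62], [-3.14, 3.14]. Speed limits (rad/s): [2.57, 2.57, 3.14, 3.14, 3.14, 3.14].

## Interface

Orientations are given as a unit quaternion [w, x, y, z].
In Python, from plant import manip, grab_frame gives the robot as it stands.
- The arm moves only by the tool servo_tool, never from a script. Its argument "deltas" is a list that holds one entry, the list of rows, each a list of 5 numbers: the opening in per cent of the stroke, from 0 (shut) to 100 (fully open), then the shift along the world's x, y, z in m, then the turn about the world's z in degrees. A call has exactly 8 rows; each row shifts and turns the commanded pose from where the row before left it; what a row does not reach is not made up. A row lasts 1/10 s, in which the tool goes at most 50 mm and 8.59 degrees, less where a joint would pass 70% of its speed; a pose out of reach is approached as far as the arm can. A call is refused whole if a number of a shift passes 0.05 or a number of a turn 8.59, either way. A call with a gripper value outside its range is refused whole. The fingers move at their own pace and stop on an object; the grip force is fixed at half the most. Time passes only in rows, so rows that do not move let the fingers close, or fill a call up. It gives the time, the measured TCP pose, the force, the opening and the grip force at its end, in the units of the state.
- manip.state(): the state, without advancing time (a new reading comes with each control period).
- grab_frame(name): name is "scene" or "top"; returns a dict with "pixels" (480x640x3 uint8, red, green, blue), "z_map" (480x640 float32, m along the optical axis (not along the pixel's ray), 0 where there is no reading), "fx", "fy", "cx", "cy" (pixels), "rvec" (rotation vector, rad) and "tvec" (3), from world to camera coordinates, as OpenCV has them. Camera axes: x right, y down, z forward; pixel columns grow to the right and rows downward; lengths in m; the calibration is good to about 2 mm. A picture is of the moment at which its call begins.
- manip.job_done(): hands the job in; it is judged then, once.
The state is a dict: "time": time; "joint_pos": joint angles; "joint_vel": joint speeds; "joint_efforts": joint torques, N m; "tool_pos": TCP position; "tool_rot": TCP orientation; "contact_force": force on the tool from outside, world axes, zero at the start; "ft_torque": the same for the moment, N m; "gripper_width": opening from 0.0 (shut) to 1.0 (fully open); "grasp_force": force on a finger pad.
Only numpy, scipy, OpenCV 4.12 (cv2) and the standard library are available. Lean on these libraries where they do the work, as an engineer would, in place of code of your own. Each camera call takes 0.05 s, during which the arm holds its last target. There are 200 camera calls.

## Working session

There is one attempt and no reset: what is moved stays moved. The work goes in short steps, Python scripts to look and compute and a tool call to move; the robot and the scene stay as the last step left them, time stands still between calls to the robot, and variables do not carry over. Pictures are saved under pics/ and viewed, at most 14 in all, crops included, and the job is handed in when it is done.

Besides the shell and the picture viewer there is one more tool, called by a JSON object that holds its "name" and its "arguments". servo_tool: Moves the arm, as the interface text tells. Its arguments: {"type":"object","properties":{"deltas":{"type":"array"}},"required":["deltas"]}

```bash
ls; mkdir -p pics
cat > h.py <<'E'
import numpy as np, cv2
from plant import manip, grab_frame
def cam(n):
    f=grab_frame(n); R=cv2.Rodrigues(np.array(f["rvec"],float))[0]; t=np.array(f["tvec"],float).ravel()
    f["R"],f["t"]=R,t
    return f
def world(f):
    z=f["z_map"].astype(float); v,u=np.mgrid[:480,:640]
    P=np.stack([(u-f["cx"])/f["fx"]*z,(v-f["cy"])/f["fy"]*z,z],-1)
    W=(P-f["t"])@f["R"]; W[z==0]=np.nan
    return W
def save(f,n,crop=None,s=1):
    im=f["pixels"][:,:,::-1]
    if crop: a,b,c,d=crop; im=im[b:d,a:c]
    cv2.imwrite("pics/"+n,cv2.resize(im,None,fx=s,fy=s,interpolation=cv2.INTER_CUBIC))
E
python3 - <<'E'
from h import *
for n in("scene","top"):
    f=cam(n); save(f,n+"0.png"); print(n,f["fx"],-f["R"].T@f["t"]); print(f["R"].round(3).tolist()); np.savez("/tmp/%s0.npz"%n,**f)
print(manip.state())
E
```

```text
pics
scene 593.2164402082897 [ 1.55246628 -0.49928688  1.06228317]
[[0.432, 0.902, 0.006], [0.579, -0.273, -0.768], [-0.691, 0.335, -0.641]]
top 471.6425752308895 [ 0.39682622 -0.01433492  1.46977187]
[[0.021, -1.0, 0.003], [-0.996, -0.021, -0.091], [0.091, -0.002, -0.996]]
{'time': 0.1, 'joint_pos': array([ 1.05298996e+00,  5.33049670e-02,  1.61416504e+00, -2.93162662e-05,
        1.47601508e+00, -1.18969674e-01]), 'joint_vel': array([ 1.60345680e-03, -7.99198620e-04, -3.89397291e-03, -5.49917081e-04,
        6.08315686e-05,  2.37933953e-04]), 'joint_efforts': array([-4.81870538e-04, -3.94903421e+01, -3.71363819e+01, -1.48870172e-04,
        3.92029207e-03,  5.68345456e-06]), 'tool_pos': array([0.24243383, 0.57547263, 0.2441722 ]), 'tool_rot': array([-2.82341733e-04,  1.98097775e-01,  9.80181808e-01, -9.03227146e-04]), 'contact_force': array([-0.41745949,  0.43603558, -0.28725174]), 'ft_torque': array([ 0.02812679, -0.02536218,  0.00542804]), 'grasp_force': 0.0, 'gripper_width': 0.9985362352564957}
```

View pics/top0.png

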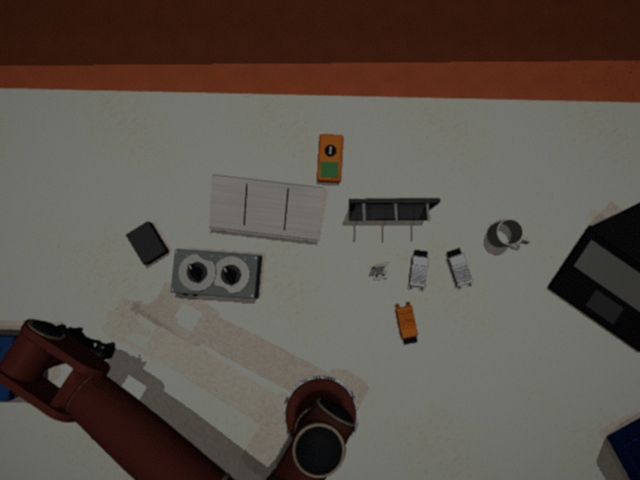

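View pics/scene0.png

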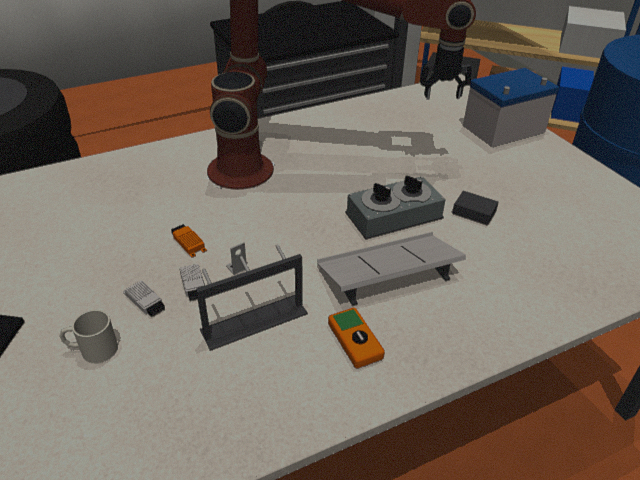

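Top view: isolator (197,272), selector (231,273), deck (268,209), rail (392,212). Steel units are at (418,270) and (458,268). The orange look-alike is at (406,322) and I leave it. The only bracket is at (378,271). Next I measure and crop close.

Run:
```python
from h import *
f=dict(np.load("/tmp/top0.npz")); W=world(f); g=dict(np.load("/tmp/scene0.npz")); V=world(g)
a=f["pixels"][180:310,160:275][:,:,::-1]; b=f["pixels"][185:345,335:480][:,:,::-1]; c=g["pixels"][150:320,120:470][:,:,::-1]
r=lambda im,s:cv2.resize(im,s,interpolation=cv2.INTER_CUBIC)
cv2.imwrite("pics/crop0.png",np.hstack([r(a,(380,430)),r(b,(390,430))])); cv2.imwrite("pics/crop1.png",r(c,(800,389)))
def comp(name,W,x0,y0,x1,y1,lo,hi):
    S=W[y0:y1,x0:x1]; m=(S[...,2]>lo)&(S[...,2]<hi); P=S[m]
    if len(P)<5: print(name,len(P));return
    (c,s,an)=cv2.minAreaRect(P[:,:2].astype(np.float32)); print(name,len(P),"rect c",np.round(c,4),"size",np.round(s,4),"ang",round(an,1),"mean",P.mean(0).round(4),"z95",np.percentile(P[:,2],[5,50,95]).round(4))
print("table z",np.nanmedian(W[330:380,380:500,2]),np.nanmedian(V[330:400,150:300,2]))
comp("box",W,165,240,270,305,.055,.078)
comp("iso",W,175,250,217,290,.1,.13); comp("sel",W,217,250,255,290,.1,.13)
comp("deck",W,205,170,335,248,.02,.09)
comp("rail",W,340,190,445,250,.13,.18)
comp("base",W,340,190,445,250,.002,.012)
comp("u0",W,405,240,433,295,.018,.04); comp("u1",W,442,240,475,295,.018,.04); comp("br",W,362,255,393,285,.02,.12);comp("brfoot",W,362,255,393,285,.0025,.02)
comp("brS",V,225,238,255,275,.012,.12);
comp("mm",W,312,130,348,185,.02,.05);comp("mug",W,480,210,535,260,.05,.12);comp("tin",W,120,215,172,268,.025,.06); comp("orange",W,390,298,425,350,.012,.04)
```

```text
table z -0.0009813743572321192 -0.0012803694193913432
box 2947 rect c [0.4156 0.3267] size [0.2526 0.13  ] ang 86.9 mean [0.4151 0.3223 0.0716] z95 [0.0649 0.0719 0.0772]
iso 102 rect c [0.4176 0.3747] size [0.0511 0.0154] ang 28.7 mean [0.4182 0.3738 0.1156] z95 [0.1059 0.1164 0.1215]
sel 95 rect c [0.4126 0.2751] size [0.0503 0.0132] ang 30.1 mean [0.4124 0.2741 0.1165] z95 [0.1049 0.1175 0.1224]
deck 6177 rect c [0.6479 0.1665] size [0.37   0.2276] ang 84.6 mean [0.6228 0.1772 0.0481] z95 [0.0241 0.0477 0.0734]
rail 658 rect c [ 0.6025 -0.1967] size [0.0633 0.249 ] ang 1.4 mean [ 0.6202 -0.1938  0.159 ] z95 [0.14   0.161  0.1668]
base 1640 rect c [ 0.5975 -0.2105] size [0.1871 0.328 ] ang 1.2 mean [ 0.6024 -0.2023  0.0048] z95 [0.0022 0.0044 0.009 ]
u0 481 rect c [ 0.4452 -0.2896] size [0.0496 0.1082] ang 82.2 mean [ 0.4418 -0.289   0.0232] z95 [0.0188 0.0229 0.0295]
u1 482 rect c [ 0.4517 -0.4134] size [0.1085 0.0496] ang 17.9 mean [ 0.4487 -0.4145  0.0232] z95 [0.0186 0.0228 0.0285]
br 27 rect c [ 0.4476 -0.1656] size [0.0039 0.0393] ang 9.8 mean [ 0.4469 -0.1635  0.077 ] z95 [0.0295 0.0877 0.0928]
brfoot 179 rect c [ 0.4395 -0.1642] size [0.0899 0.0932] ang 1.2 mean [ 0.4326 -0.163   0.0049] z95 [0.0027 0.0042 0.0088]
brS 291 rect c [ 0.4525 -0.17  ] size [0.014  0.0431] ang 11.0 mean [ 0.453  -0.1721  0.0545] z95 [0.0174 0.0558 0.0881]
mm 1123 rect c [ 0.7838 -0.0086] size [0.0749 0.1505] ang 88.1 mean [ 0.7816 -0.0087  0.0332] z95 [0.0266 0.0332 0.0399]
mug 382 rect c [ 0.5573 -0.5547] size [0.0787 0.104 ] ang 9.4 mean [ 0.5535 -0.5489  0.0749] z95 [0.0538 0.0761 0.0917]
tin 991 rect c [0.5047 0.5462] size [0.1118 0.0815] ang 33.1 mean [0.5043 0.5438 0.0391] z95 [0.0328 0.0394 0.0447]
orange 585 rect c [ 0.2719 -0.2552] size [0.1107 0.0505] ang 13.1 mean [ 0.2737 -0.2537  0.0221] z95 [0.0152 0.0222 0.029 ]
```

View pics/crop0.png

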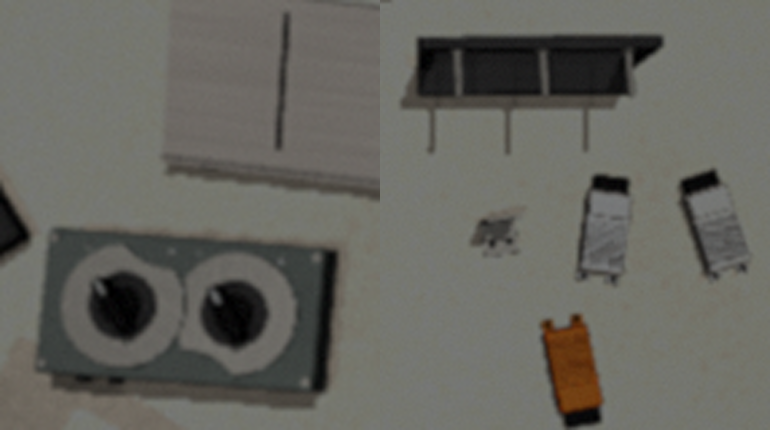

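View pics/crop1.png

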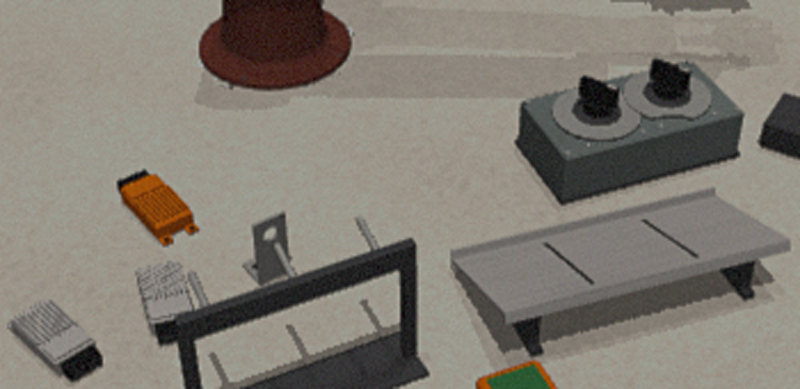

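Crops confirm: both pointers aim up-left (isolator on, selector on car), two steel units, one standing bracket. The orange look-alike points the other way, and no second bracket shows. I move above the isolator now.

{"name": "servo_tool", "arguments": {"deltas": [[[50,0.022,-0.025,-0.008,6.6],[50,0.022,-0.025,-0.008,6.6],[50,0.022,-0.025,-0.008,6.6],[50,0.022,-0.025,-0.008,6.6],[50,0.022,-0.025,-0.008,6.6],[50,0.022,-0.025,-0.008,6.6],[50,0.022,-0.025,-0.008,6.6],[50,0.021,-0.026,-0.008,6.6]]]}}

```text
time: 0.9
tool_pos: [0.4182, 0.3737, 0.1805]
tool_rot: [-0.0, -0.261, 0.965, -0.0]
contact_force: [0.9, -0.1, 0.1]
gripper_width: 0.501
grasp_force: 0.0
```

```bash
cat >> h.py <<'E'
def tool():
    s=manip.state(); w,x,y,z=s["tool_rot"]
    yx,yy=2*(x*y-w*z),1-2*(x*x+z*z)
    print("t %.1f"%s["time"],"tcp",s["tool_pos"].round(4),"toolY %.1f"%(np.degrees(np.arctan2(yy,yx))%180),"w %.3f"%s["gripper_width"],"gf %.1f"%s["grasp_force"],"F",s["contact_force"].round(1),"q6 %.2f"%s["joint_pos"][5])
    return s
E
python3 - <<'E'
from h import *
tool()
f=dict(np.load("/tmp/top0.npz")); W=world(f)+[0,0,.001]
# deck plane
P=W[185:238,218:318].reshape(-1,3); P=P[np.isfinite(P).all(1)]
m=np.ones(len(P),bool)
for _ in range(6):
    A=np.c_[P[m][:,:2],np.ones(m.sum())]; c=np.linalg.lstsq(A,P[m][:,2],rcond=None)[0]; r=P[:,2]-np.c_[P[:,:2],np.ones(len(P))]@c; m=abs(r)<2*max(.002,np.std(r[m]))
print("plane",c,"slope",np.hypot(*c[:2]),"yaw",np.degrees(np.arctan2(c[1],c[0])))
S=W[165:255,200:340].reshape(-1,3); S=S[np.isfinite(S).all(1)]; r=S[:,2]-np.c_[S[:,:2],np.ones(len(S))]@c; Q=S[(abs(r)<.006)&(S[:,2]>.015)]
rect=cv2.minAreaRect(Q[:,:2].astype(np.float32)); print(rect,cv2.boxPoints(rect))
R=W[185:250,340:445].reshape(-1,3); b=R[(R[:,2]>.155)&(R[:,2]<.17)&(R[:,0]>.6)]; print("railbar",cv2.minAreaRect(b[:,:2].astype(np.float32)),b.mean(0))
p=R[(R[:,2]>.135)&(R[:,2]<.18)&(R[:,0]<.612)]
for k in range(3):
    y=-.19-.09*(k-1); q=p[abs(p[:,1]-y)<.03]; print("peg",len(q),q.mean(0).round(4),q.min(0).round(4),q.max(0).round(4))
E
```

```text
t 0.9 tcp [0.4182 0.3737 0.1805] toolY 120.2 w 0.501 gf 0.0 F [ 0.9 -0.1  0.1] q6 -1.50
plane [ 0.3628608  -0.0338456  -0.16905914] slope 0.36443584343235047 yaw -5.3288084834622556
((0.617274820804596, 0.18402938544750214), (0.34064680337905884, 0.1589091420173645), 84.30733489990234) [[0.52131736 0.02242726]
 [0.67944276 0.00666469]
 [0.7132323  0.3456315 ]
 [0.5551069  0.36139408]]
railbar ((0.6174628138542175, -0.19673533737659454), (0.03474569320678711, 0.24751359224319458), 0.8139936923980713) [ 0.62623158 -0.19220812  0.16277156]
peg 44 [ 0.5898 -0.1074  0.1614] [ 0.5687 -0.1106  0.1526] [ 0.6103 -0.1043  0.1698]
peg 41 [ 0.5922 -0.1971  0.161 ] [ 0.5711 -0.2003  0.1522] [ 0.6118 -0.1936  0.1702]
peg 37 [ 0.5938 -0.2871  0.1619] [ 0.5756 -0.2919  0.1529] [ 0.6112 -0.2829  0.17  ]
```

{"name": "servo_tool", "arguments": {"deltas": [[[50,0,0.001,-0.015,0],[50,0,0,-0.02,0],[50,0,0,-0.02,0],[50,0,0,-0.018,0],[0,0,0,0,0],[0,0,0,0,0],[0,0,0,0,0],[0,0,0,0,0]]]}}

```text
time: 1.7
tool_pos: [0.4182, 0.3727, 0.1072]
tool_rot: [-0.001, -0.258, 0.966, -0.004]
contact_force: [5.4, -13.8, -1.5]
gripper_width: 0.137
grasp_force: 60.3
```

```bash
python3 -c "from h import *;tool()"
```

```text
t 1.7 tcp [0.4182 0.3727 0.1072] toolY 119.9 w 0.137 gf 60.3 F [  5.4 -13.8  -1.5] q6 -1.49
```

{"name": "servo_tool", "arguments": {"deltas": [[[0,0,-0.002,0,-8],[0,0,0,0,-8.5],[0,0,0,0,-8.5],[0,0,0,0,-8.5],[0,0,0,0,-8.5],[0,0,0,0,-8.5],[0,0,0,0,-8.5],[0,0,0,0,-8.5]]]}}

```text
time: 2.5
tool_pos: [0.4184, 0.3745, 0.1073]
tool_rot: [0.001, 0.325, 0.946, 0.001]
contact_force: [8.1, 1.9, -9.3]
gripper_width: 0.138
grasp_force: 59.5
```

{"name": "servo_tool", "arguments": {"deltas": [[[0,0,0,0,-2],[0,0,0,0,-1],[0,0,0,0,0],[0,0,0,0,0],[0,0,0,0,0],[0,0,0,0,0],[0,0,0,0,0],[0,0,0,0,0]]]}}

```text
time: 3.3
tool_pos: [0.4184, 0.3745, 0.1073]
tool_rot: [0.002, 0.344, 0.939, 0.001]
contact_force: [8.1, 2.2, -9.2]
gripper_width: 0.138
grasp_force: 73.8
```

```bash
python3 -c "
from h import *
s=tool();print(s['ft_torque'])"
```

```text
t 3.3 tcp [0.4184 0.3745 0.1073] toolY 49.7 w 0.138 gf 73.8 F [ 8.1  2.2 -9.2] q6 -0.27
[ 0.29968594 -1.12585963  1.53734715]
```

{"name": "servo_tool", "arguments": {"deltas": [[[50,0,0,0,0],[50,0,0,0,0],[50,0,0,0,0],[50,0,0,0.03,0],[50,0,0,0.03,0],[50,0,-0.03,0,8.5],[50,-0.003,-0.03,0,8.5],[50,-0.003,-0.03,0,8.5]]]}}

```text
time: 4.1
tool_pos: [0.4116, 0.2834, 0.1692]
tool_rot: [0.0, 0.128, 0.992, 0.0]
contact_force: [0.4, -0.4, 0.3]
gripper_width: 0.501
grasp_force: 0.0
```

{"name": "servo_tool", "arguments": {"deltas": [[[50,0,-0.009,0,8.5],[50,0,0,0,8.5],[50,0,0,0,8.5],[50,0,0,0,8.5],[50,0,0,0,8.5],[50,0,0,0,4],[50,0,0,0,0],[50,0,0,0,0]]]}}

```text
time: 4.9
tool_pos: [0.4117, 0.2751, 0.1686]
tool_rot: [0.0, -0.27, 0.963, 0.0]
contact_force: [0.2, -0.7, 0.6]
gripper_width: 0.5
grasp_force: 0.0
```

```bash
python3 -c "
from h import *
s=tool();f=cam('scene');save(f,'s1.png',(330,150,470,240),4);np.savez('/tmp/scene1.npz',**f)"
```

```text
t 4.9 tcp [0.4117 0.2751 0.1686] toolY 121.4 w 0.500 gf 0.0 F [ 0.2 -0.7  0.6] q6 -1.68
```

View pics/s1.png

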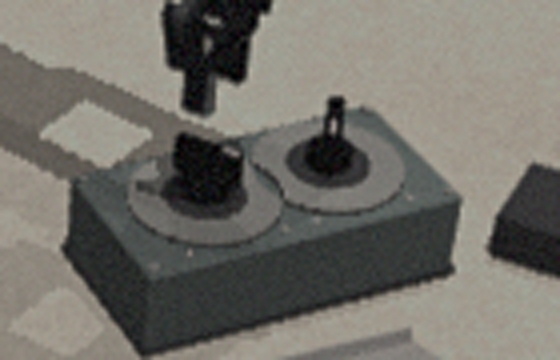

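The isolator bar (crop 335,120) has turned over to off. The gripper stands over the selector (210,165). Next I grip it and turn it.

{"name": "servo_tool", "arguments": {"deltas": [[[50,0,0,-0.015,0],[50,0,0,-0.02,0],[50,0,0,-0.018,0],[50,0,0,-0.008,0],[0,0,0,0,0],[0,0,0,0,0],[0,0,0,0,0],[0,0,0,0,0]]]}}

```text
time: 5.75
tool_pos: [0.4129, 0.2727, 0.1074]
tool_rot: [0.001, -0.271, 0.963, -0.003]
contact_force: [5.3, -9.9, -2.3]
gripper_width: 0.134
grasp_force: 58.5
```

{"name": "servo_tool", "arguments": {"deltas": [[[0,0,0,0,-8],[0,0,0,0,-8.5],[0,0,0,0,-8.5],[0,0,0,0,-8.5],[0,0,0,0,-8.5],[0,0,0,0,-8.5],[0,0,0,0,-8.5],[0,0,0,0,-8.5]]]}}

```text
time: 6.55
tool_pos: [0.4132, 0.2747, 0.1074]
tool_rot: [0.002, 0.312, 0.95, 0.001]
contact_force: [6.2, -0.9, -7.1]
gripper_width: 0.138
grasp_force: 58.5
```

{"name": "servo_tool", "arguments": {"deltas": [[[0,0,0,0,-2],[0,0,0,0,-1],[0,0,0,0,-1],[0,0,0,0,0],[0,0,0,0,0],[0,0,0,0,0],[0,0,0,0,0],[0,0,0,0,0]]]}}

```text
time: 7.35
tool_pos: [0.4132, 0.2747, 0.1074]
tool_rot: [0.003, 0.34, 0.94, 0.0]
contact_force: [6.5, -1.8, -6.0]
gripper_width: 0.139
grasp_force: 68.8
```

```bash
python3 -c "
from h import *
s=tool();print(s['ft_torque'])"
```

```text
t 7.3 tcp [0.4132 0.2747 0.1074] toolY 50.2 w 0.139 gf 68.8 F [ 6.5 -1.8 -6. ] q6 -0.44
[-0.17297511 -0.96362144  1.52077053]
```

{"name": "servo_tool", "arguments": {"deltas": [[[50,0,0,0,0],[50,0,0,0,0],[80,0,0,0.04,0],[80,0,0,0.04,0],[80,0,0,0.03,0],[80,0,-0.04,0.02,8],[80,0,-0.04,0,8],[80,0,-0.04,0,8]]]}}

```text
time: 8.15
tool_pos: [0.4121, 0.156, 0.2393]
tool_rot: [0.002, 0.14, 0.99, 0.001]
contact_force: [-0.2, -0.6, 0.1]
gripper_width: 0.797
grasp_force: 0.0
```

{"name": "servo_tool", "arguments": {"deltas": [[[80,0,-0.04,0,8],[80,0,-0.04,0,8],[80,0,-0.04,0,8],[80,0,-0.04,0,2],[80,0,-0.02,0,0],[80,0,0,0,0],[80,0,0,0,0],[80,0,0,0,0]]]}}

```text
time: 8.95
tool_pos: [0.4121, -0.0148, 0.2375]
tool_rot: [0.0, -0.071, 0.997, 0.0]
contact_force: [-0.4, 0.2, -0.4]
gripper_width: 0.801
grasp_force: 0.0
```

Run:
```python
from h import *
tool()
g=cam('scene');V=world(g)+[0,0,.001];f=cam('top')
im=np.hstack([g['pixels'][150:320,120:470],])[:,:,::-1]
cv2.imwrite('pics/s2.png',cv2.resize(im,(800,389),interpolation=cv2.INTER_CUBIC))
P=V[235:285,220:262].reshape(-1,3);P=P[np.isfinite(P).all(1)]
m=(P[:,2]>.012)&(P[:,2]<.095)&(abs(P[:,0]-.45)<.03)&(abs(P[:,1]+.168)<.035);P=P[m];print(len(P))
for _ in range(4):
    c=np.median(P,0); u,s,vt=np.linalg.svd(P-P.mean(0),full_matrices=False); n=vt[2]; r=(P-P.mean(0))@n; P=P[abs(r)<.004]
n=n*np.sign(n[0]);print("normal",n,np.degrees(np.arctan2(n[1],n[0])),"mean",P.mean(0),len(P))
e=np.array([-n[1],n[0],0]);a=(P-P.mean(0))@e;print("width",a.min(),a.max(),"mid",P.mean(0)+e*(a.min()+a.max())/2,P[:,2].max())
```

```text
t 8.9 tcp [ 0.4121 -0.0148  0.2375] toolY 98.1 w 0.801 gf 0.0 F [-0.4  0.2 -0.4] q6 -1.93
293
normal [ 0.98643055  0.16415968 -0.00252274] 9.448452449884515 mean [ 0.45315203 -0.17198159  0.05468438] 267
width -0.01962840283724819 0.022627425521940553 mid [ 0.45290587 -0.17050243  0.05468438] 0.09244088870850596
```

View pics/s2.png

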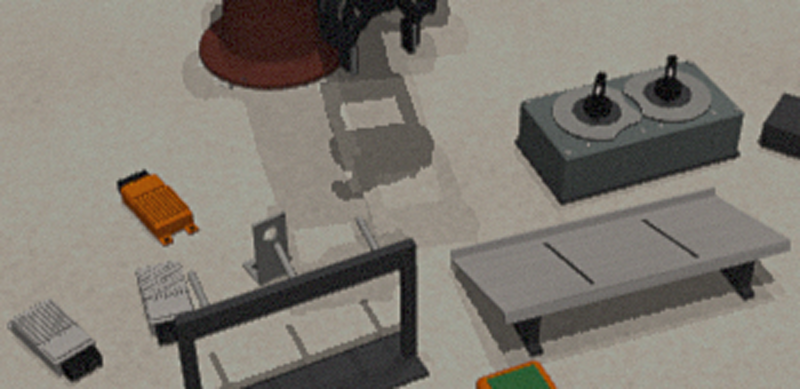

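Both handles stand turned over (crop 600,90 and 670,80) and the bracket stands clear at (270,245). I grip it by its side edges.

{"name": "servo_tool", "arguments": {"deltas": [[[80,0.01,-0.04,0,1.4],[80,0.01,-0.04,0,0],[80,0.01,-0.04,0,0],[80,0.007,-0.033,0,0],[80,0,0,-0.03,0],[80,0,0,-0.04,0],[80,0,0,-0.03,0],[80,0,0,0,0]]]}}

```text
time: 9.85
tool_pos: [0.4462, -0.1662, 0.1321]
tool_rot: [-0.004, -0.083, 0.997, 0.003]
contact_force: [-1.5, 0.2, -0.5]
gripper_width: 0.804
grasp_force: 0.0
```

Run:
```python
from h import *
tool()
f=cam('top');g=cam('scene')
a=f['pixels'][225:325,330:480][:,:,::-1];b=g['pixels'][170:310,170:320][:,:,::-1]
r=lambda im,s:cv2.resize(im,s,interpolation=cv2.INTER_CUBIC)
cv2.imwrite('pics/c3.png',np.hstack([r(a,(400,267)),np.zeros((267,2,3),np.uint8),r(b,(286,267))]))
```

```text
t 9.8 tcp [ 0.4462 -0.1662  0.1321] toolY 99.5 w 0.804 gf 0.0 F [-1.5  0.2 -0.5] q6 -2.25
```

View pics/c3.png

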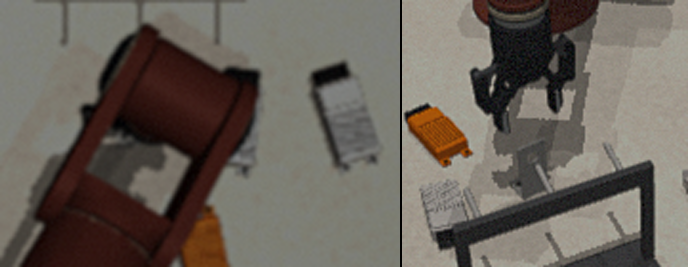

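The fingers straddle the bracket (right crop 530,160). I lower and close.

{"name": "servo_tool", "arguments": {"deltas": [[[80,0.002,-0.001,-0.03,0],[80,0,0,-0.03,0],[80,0,0,-0.007,0],[80,0,0,0,0],[0,0,0,0,0],[0,0,0,0,0],[0,0,0,0,0],[0,0,0,0,0]]]}}

```text
time: 10.75
tool_pos: [0.4528, -0.1704, 0.073]
tool_rot: [0.002, -0.082, 0.997, -0.001]
contact_force: [-1.0, 2.6, 6.1]
gripper_width: 0.448
grasp_force: 59.6
```

{"name": "servo_tool", "arguments": {"deltas": [[[0,0,0,0,0],[0,0,0,0.02,0],[0,0,0,0.04,0],[0,0,0,0.04,-4],[0,0,0,0.02,-4.2],[0,0,0,0,0],[0,0,0,0,0],[0,0,0,0,0]]]}}

```text
time: 11.55
tool_pos: [0.45, -0.1691, 0.1881]
tool_rot: [-0.002, -0.012, 1.0, 0.001]
contact_force: [-0.5, 1.2, -2.5]
gripper_width: 0.447
grasp_force: 60.5
```

Run:
```python
from h import *
tool()
g=cam('scene');V=world(g)+[0,0,.001];save(g,'s4.png',(150,150,340,300),4)
P=V[150:300,150:340].reshape(-1,3);P=P[np.isfinite(P).all(1)]
m=(P[:,2]>.1)&(P[:,2]<.18)&(P[:,0]>.44)&(P[:,0]<.47)&(abs(P[:,1]+.168)<.035);P=P[m];print(len(P))
for _ in range(4):
    u,s,vt=np.linalg.svd(P-P.mean(0),full_matrices=False); n=vt[2]; r=(P-P.mean(0))@n; P=P[abs(r)<.004]
print(n,P.mean(0),len(P),P.min(0),P.max(0))
```

```text
t 11.6 tcp [ 0.45   -0.1691  0.1881] toolY 91.3 w 0.447 gf 60.5 F [-0.5  1.2 -2.5] q6 -2.11
328
[ 0.99822725  0.05938087 -0.00403268] [ 0.44992038 -0.16935872  0.14672688] 284 [ 0.44606585 -0.18969228  0.11296948] [ 0.45417854 -0.14760696  0.17951418]
```

View pics/s4.png

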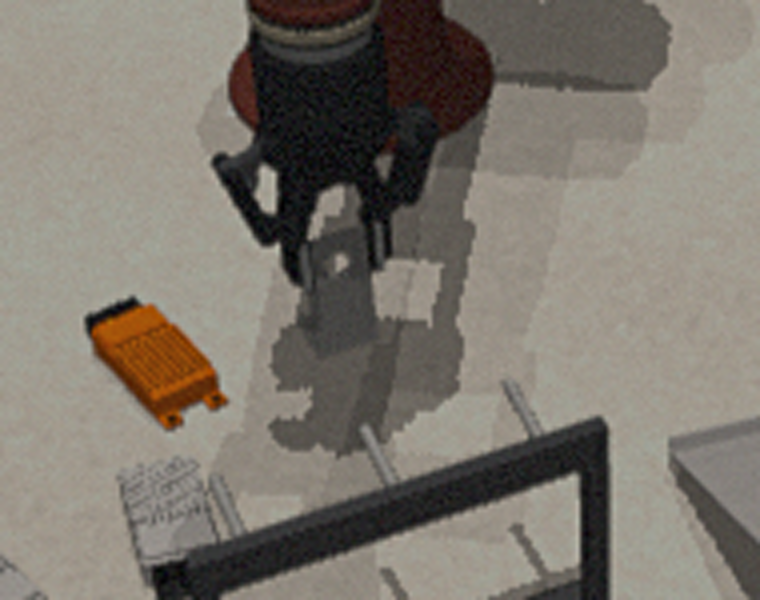

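The bracket is lifted upright with its hole visible (crop 340,262). The peg1 tip is at (366,430). Next I measure the hole and peg in the same view.

Run:
```python
from h import *
g=cam('scene');V=world(g)+[0,0,.001]
def ray(u,v):
    d=g["R"].T@np.array([(u-g["cx"])/g["fx"],(v-g["cy"])/g["fy"],1]); return -g["R"].T@g["t"]+[0,0,.001],d
# hole by depth
sub=V[200:240,222:250]; hole=~((abs(sub[...,0]-.45)<.015))
n,lab,st,ce=cv2.connectedComponentsWithStats(hole[5:-3,4:-4].astype(np.uint8))
for k in range(1,n): print(st[k],ce[k]+[226,205])
px=g["pixels"].astype(int).sum(2)
win=px[208:224,229:243]; print(win)
for (u,v) in [(235,215.5)]:
    o,d=ray(u,v); s=(.4505-o[0])/d[0]; print("hole",o+s*d)
# pegs
P=V.reshape(-1,3);P=P[np.isfinite(P).all(1)]
for k,y in enumerate([-.285,-.196,-.107]):
    q=P[(P[:,0]>.555)&(P[:,0]<.612)&(abs(P[:,1]-y)<.02)&(P[:,2]>.14)&(P[:,2]<.185)]
    for lo in(.565,.58,.595):
        w=q[(q[:,0]>lo)&(q[:,0]<lo+.015)]; print("peg",k,lo,len(w),w.mean(0).round(4))
    print(q.min(0))
```

```text
[ 1  0 13  5 40] [231.775 206.325]
[18  4  1  1  1] [244. 209.]
[7 6 1 1 1] [233. 211.]
[17  7  1  1  1] [243. 212.]
[ 5  8  7  5 25] [233.92 215.16]
[13  8  1  1  1] [239. 213.]
[15 13  5 19 45] [244.15555556 226.44444444]
[ 0 14  1  1  1] [226. 219.]
[ 0 18  3 14 25] [226.48 230.2 ]
[[417 274 221 215 190 162 188 173 164 174 165 159 118  21]
 [279 178 171 174 175 156 180 160 165 170 174 174 112  55]
 [167 168 172 162 177 168 172 176 180 163 174 173 148  58]
 [171 170 167 150 175 171 163 169 188 170 180 161 150  32]
 [183 156 189 170 172 178 191 172 166 178 169 174 154  45]
 [168 161 171 193 224 299 280 260 189 177 170 172 161  53]
 [172 170 169 233 269 447 437 313 214 166 157 179 179  67]
 [161 173 191 239 278 434 453 435 220 159 179 174 186  65]
 [169 176 235 232 255 439 431 360 187 169 153 171 173  75]
 [178 178 218 256 277 422 361 251 167 171 161 179 168 130]
 [167 182 155 246 271 310 212 229 166 158 187 168 171 193]
 [184 170 172 220 237 240 226 209 168 159 171 174 201 227]
 [196 219 207 197 198 197 207 205 181 200 209 211 190 228]
 [207 200 203 199 208 199 205 205 202 212 200 197 186 220]
 [161 223 209 202 218 199 203 213 203 208 204 194 206 183]
 [163 187 198 202 203 213 200 216 199 196 212 203 194 211]]
hole [ 0.4505     -0.16778491  0.18272952]
peg 0 0.565 0 [nan nan nan]
peg 0 0.58 21 [ 0.5875 -0.2923  0.1643]
peg 0 0.595 24 [ 0.6027 -0.2917  0.1598]
[ 0.58021051 -0.29586738  0.15238926]
peg 1 0.565 0 [nan nan nan]
peg 1 0.58 25 [ 0.5867 -0.2021  0.1631]
peg 1 0.595 20 [ 0.6028 -0.2019  0.1589]
[ 0.58009199 -0.20547529  0.15305046]
peg 2 0.565 7 [ 0.5776 -0.113   0.1641]
peg 2 0.58 21 [ 0.5875 -0.1115  0.1611]
peg 2 0.595 21 [ 0.6026 -0.1117  0.1571]
[ 0.57559131 -0.11592758  0.152802  ]<stdin>:18: RuntimeWarning: Mean of empty slice.
  ret = um.true_divide(
```

{"name": "servo_tool", "arguments": {"deltas": [[[0,0.02,-0.01,0,0],[0,0.03,-0.011,-0.005,0],[0,0.03,-0.01,-0.008,0],[0,0.01,0,-0.006,0],[0,0,0,0,0],[0,0,0,0,0],[0,0,0,0,0],[0,0,0,0,0]]]}}

```text
time: 12.45
tool_pos: [0.5406, -0.2006, 0.1718]
tool_rot: [0.0, -0.011, 1.0, -0.0]
contact_force: [0.4, -0.6, -0.9]
gripper_width: 0.454
grasp_force: 60.5
```

Run:
```python
from h import *
tool()
g=cam('scene');V=world(g)+[0,0,.001];f=cam('top')
a=g['pixels'][180:310,190:320][:,:,::-1];b=f['pixels'][195:265,340:440][:,:,::-1]
r=lambda im,s:cv2.resize(im,s,interpolation=cv2.INTER_CUBIC)
cv2.imwrite('pics/c5.png',np.hstack([r(a,(560,560)),r(b,(240,168)).__class__((560,240,3),dtype=np.uint8)*0]) if 0 else r(a,(600,600)))
P=V.reshape(-1,3);P=P[np.isfinite(P).all(1)]
q=P[(abs(P[:,0]-.549)<.012)&(abs(P[:,1]+.2)<.04)&(P[:,2]>.08)&(P[:,2]<.2)]
print(len(q),np.median(q,0),q.min(0),q.max(0))
```

```text
t 12.4 tcp [ 0.5406 -0.2006  0.1718] toolY 91.3 w 0.454 gf 60.5 F [ 0.4 -0.6 -0.9] q6 -2.08
563 [ 0.54211345 -0.20201188  0.16119525] [ 0.53703569 -0.23549452  0.09916122] [ 0.55805917 -0.1681851   0.19951523]
```

View pics/c5.png

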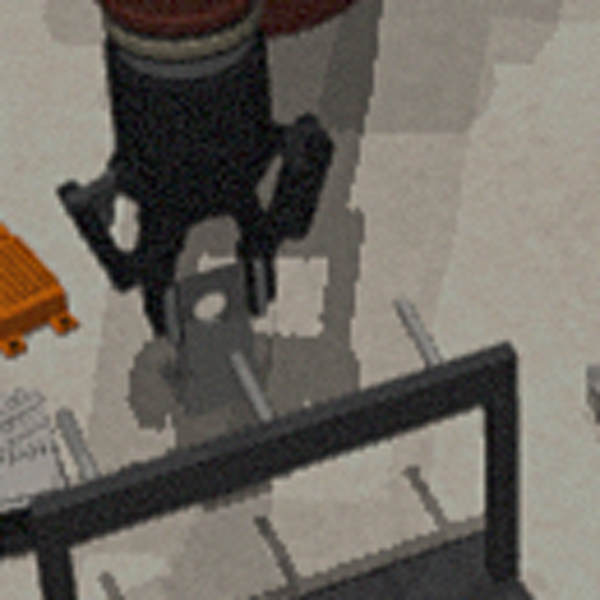

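Hole at crop (211,303) and peg1 tip at (238,355): they are nearly in line. I verify this numerically by projection.

Run:
```python
from h import *
g=cam('scene')
def pr(p):
    q=g["R"]@(np.array(p)-[0,0,.001])+g["t"]; return (q[:2]/q[2]*g["fx"]+[g["cx"],g["cy"]]).round(1)
d=np.array([-.9657,-.022,.2588]); M=np.array([.597,-.200,.1565])
for s in(.025,.029,.0,.06): print(s,M+d*s,pr(M+d*s))
for s in ([.5426,-.2006,.1655],[.5426,-.2006,.1705]): print("eye",pr(s))
px=g["pixels"].astype(int).sum(2)
print("peg rows"); 
for v in range(254,272): print(v,236,px[v,236:252])
print("hole");
for v in range(240,252): print(v,228,px[v,228:246])
tool()
```

```text
0.025 [ 0.5728575 -0.20055    0.16297  ] [240.6 255.8]
0.029 [ 0.5689947 -0.200638   0.1640052] [239.9 254.5]
0.0 [ 0.597  -0.2     0.1565] [244.7 264.3]
0.06 [ 0.539058 -0.20132   0.172028] [234.8 244.2]
eye [235.9 247.1]
eye [235.7 245.5]
peg rows
254 236 [204 214 206 218 207 207 189 205 194 247 258 249 225 279 271 275]
255 236 [201 203 211 215 222 216 215 201 206 264 254 270 225 286 277 291]
256 236 [212 206 210 189 257 286 227 196 197 246 264 251 231 274 285 281]
257 236 [209 201 200 215 315 328 302 215 209 230 258 209 225 277 283 275]
258 236 [183 218 212 191 271 313 321 251 190 222 243 221 216 271 275 255]
259 236 [212 210 208 219 225 306 340 295 203 221 198 221 226 272 279 277]
260 236 [211 212 208 197 170 265 351 363 246 203 207 217 233 273 276 274]
261 236 [219 220 202 211 208 216 328 361 330 226 209 223 269 266 284 285]
262 236 [203 200 216 213 201 185 292 352 352 240 221 220 293 289 286 261]
263 236 [214 212 210 204 213 188 212 310 358 325 217 226 270 280 269 284]
264 236 [197 214 207 212 208 209 187 292 346 345 259 226 279 277 273 280]
265 236 [212 214 204 216 205 214 196
[... 862 characters left out ...]
7 332 180 178 163 171 108  68 125]
245 228 [129 171 180 170 216 385 424 436 434 449 363 192 176 177 168 113  16  95]
246 228 [135 162 181 182 322 448 431 436 446 422 291 162 174 179 173 126  46  88]
247 228 [136 132 181 182 355 428 435 434 407 358 194 180 169 176 181 186 106  84]
248 228 [130 138 170 169 292 399 410 383 314 219 159 167 197 182 172 214 194 160]
249 228 [167 126 176 176 201 271 303 223 269 236 175 169 207 201 194 218 318 378]
250 228 [191 108 206 208 210 213 229 233 206 198 200 195 204 213 202 196 328 430]
251 228 [218 135 228 209 204 195 206 197 201 211 199 218 218 206 209 197 305 405]
t 12.6 tcp [ 0.5409 -0.2007  0.1719] toolY 91.3 w 0.448 gf 60.5 F [ 0.3 -0.4 -2. ] q6 -2.08
```

Offsets are about 1 mm, so I go in along the peg slope in two steps.

{"name": "servo_tool", "arguments": {"deltas": [[[0,0.008,0.0005,-0.001,0],[0,0.008,0,-0.002,0],[0,0.007,0,-0.001,0],[0,0,0,0,0],[0,0.005,0,-0.001,0],[0,0.005,0,-0.002,0],[0,0,0,0,0],[0,0,0,0,0]]]}}

```text
time: 13.4
tool_pos: [0.5741, -0.2002, 0.1641]
tool_rot: [-0.0, -0.011, 1.0, 0.0]
contact_force: [-0.6, -0.0, -0.7]
gripper_width: 0.45
grasp_force: 60.6
```

Run:
```python
from h import *
tool()
g=cam('scene');a=g['pixels'][180:310,190:320][:,:,::-1]
cv2.imwrite('pics/c6.png',cv2.resize(a,(600,600),interpolation=cv2.INTER_CUBIC))
```

```text
t 13.4 tcp [ 0.5741 -0.2002  0.1641] toolY 91.3 w 0.450 gf 60.6 F [-0.6 -0.  -0.7] q6 -2.05
```

View pics/c6.png

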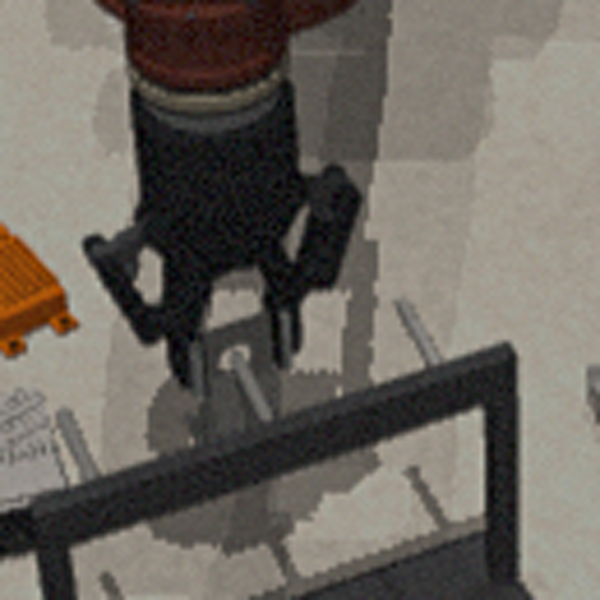

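The peg tip sits in the middle of the hole (crop 235,355) and there is no contact force. I push it on along the slope.

{"name": "servo_tool", "arguments": {"deltas": [[[0,0.006,0,-0.001,0],[0,0.006,0,-0.001,0],[0,0.006,0,-0.002,0],[0,0.005,0,-0.001,0],[0,0.005,0,-0.002,0],[0,0,0,0,0],[0,0,0,0,0],[0,0,0,0,0]]]}}

```text
time: 14.25
tool_pos: [0.602, -0.2002, 0.1573]
tool_rot: [-0.0, -0.011, 1.0, 0.0]
contact_force: [0.4, 0.2, -2.0]
gripper_width: 0.448
grasp_force: 60.6
```

Run:
```python
from h import *
tool()
g=cam('scene');a=g['pixels'][200:300,200:300][:,:,::-1]
cv2.imwrite('pics/c7.png',cv2.resize(a,(500,500),interpolation=cv2.INTER_CUBIC))
```

```text
t 14.2 tcp [ 0.602  -0.2002  0.1573] toolY 91.3 w 0.448 gf 60.6 F [ 0.4  0.2 -2. ] q6 -2.03
```

View pics/c7.png

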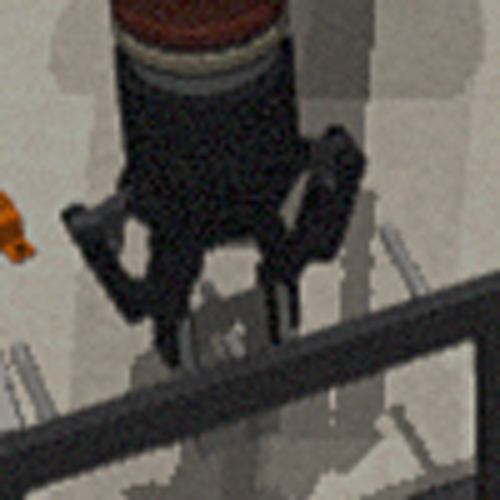

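The leg is well onto the peg with no side force. I lower a little, release and go up.

{"name": "servo_tool", "arguments": {"deltas": [[[0,0,0,-0.002,0],[0,0,0,-0.002,0],[0,0,0,0,0],[60,0,0,0,0],[80,0,0,0,0],[80,0,0,0,0],[80,-0.003,0,0.03,0],[80,-0.005,0,0.04,0]]]}}

```text
time: 15.1
tool_pos: [0.5923, -0.1994, 0.2202]
tool_rot: [-0.003, -0.011, 1.0, 0.002]
contact_force: [0.3, -0.9, -0.1]
gripper_width: 0.8
grasp_force: 0.0
```

{"name": "servo_tool", "arguments": {"deltas": [[[80,0,0,0.03,0],[80,-0.04,-0.02,0.02,0],[80,-0.04,-0.02,0,0],[80,-0.04,-0.02,0,0],[80,-0.04,-0.02,0,0],[80,0,0,0,0],[80,0,0,0,0],[80,0,0,0,0]]]}}

```text
time: 15.9
tool_pos: [0.4346, -0.2799, 0.2733]
tool_rot: [0.0, -0.011, 1.0, 0.0]
contact_force: [0.1, -0.3, -0.2]
gripper_width: 0.803
grasp_force: 0.0
```

```bash
cat >> h.py <<'E'
def units():
    f=cam("top");W=world(f)+[0,0,.001]; g=cam("scene"); V=world(g)+[0,0,.001]
    for n,w,c in(("top",W,f),("scene",V,g)):
        px=c["pixels"].astype(int); sat=px.max(2)-px.min(2)
        m=((w[...,2]>.016)&(w[...,2]<.036)&(w[...,0]>.3)&(w[...,0]<.56)&(w[...,1]<-.2)&(w[...,1]>-.5)&(sat<60)).astype(np.uint8)
        k,l,st,ce=cv2.connectedComponentsWithStats(m)
        for i in range(1,k):
            if st[i,4]>150:
                P=w[l==i]; r=cv2.minAreaRect(P[:,:2].astype(np.float32)); h=P[P[:,2]>.022] 
                print(n,"px",ce[i].round(),st[i,4],"c",np.round(r[0],4),"s",np.round(r[1],4),"a",round(r[2],1),"med",np.median(h,0).round(4))
    return f,g,W,V
E
python3 - <<'E'
from h import *
tool(); f,g,W,V=units()
a=g['pixels'][200:350,130:330][:,:,::-1]
cv2.imwrite('pics/c8.png',cv2.resize(a,(640,480),interpolation=cv2.INTER_CUBIC))
E
```

```text
t 15.9 tcp [ 0.4346 -0.2799  0.2733] toolY 91.3 w 0.803 gf 0.0 F [ 0.1 -0.3 -0.2] q6 -2.31
top px [419. 258.] 179 c [ 0.4775 -0.2925] s [0.0468 0.0464] a 82.2 med [ 0.4734 -0.2881  0.0255]
scene px [191. 279.] 524 c [ 0.4509 -0.2948] s [0.0502 0.1181] a 83.3 med [ 0.4504 -0.2955  0.0248]
scene px [144. 296.] 669 c [ 0.4585 -0.4184] s [0.1153 0.051 ] a 18.4 med [ 0.4558 -0.4189  0.0249]
```

View pics/c8.png

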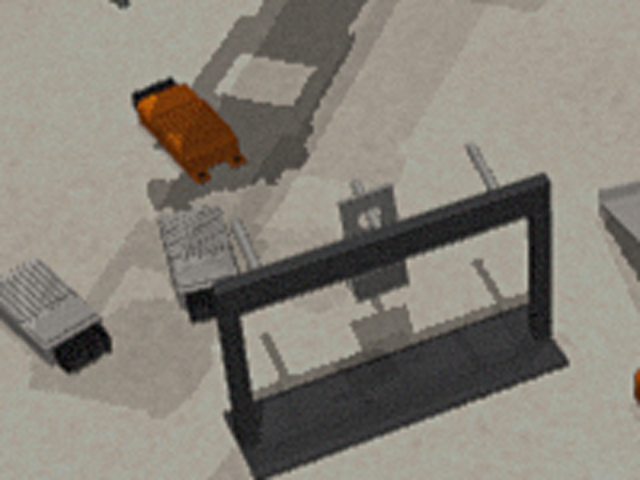

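The bracket hangs by its hole on peg1 (crop 368,215) and the two grey units lie at (200,255) and (55,310). I go to the near unit and check the deck in the second view.

{"name": "servo_tool", "arguments": {"deltas": [[[100,0.005,-0.012,-0.02,-4],[100,0,0,-0.04,-4.8],[100,0,0,-0.05,0],[100,0,0,-0.05,0],[100,0,0,-0.04,0],[100,0,0,-0.03,0],[100,0,0,0,0],[100,0,0,0,0]]]}}

```text
time: 16.8
tool_pos: [0.4397, -0.2918, 0.0434]
tool_rot: [-0.0, 0.065, 0.998, 0.0]
contact_force: [0.6, -0.3, -0.7]
gripper_width: 1.001
grasp_force: 0.0
```

Run:
```python
from h import *
tool(); g=cam('scene'); V=world(g)+[0,0,.001]
P=V[225:310,315:470].reshape(-1,3);P=P[np.isfinite(P).all(1)]
P=P[(abs(P[:,0]-.62)<.11)&(abs(P[:,1]-.184)<.2)]
r=abs(P[:,2]-.048-.364*((P[:,0]-.62)*.995-(P[:,1]-.184)*.096)); Q=P[r<.012]
for _ in range(5):
    A=np.c_[Q[:,:2],np.ones(len(Q))];c=np.linalg.lstsq(A,Q[:,2],rcond=None)[0];r=P[:,2]-np.c_[P[:,:2],np.ones(len(P))]@c;Q=P[abs(r)<.004]
print(c,np.hypot(*c[:2]),np.degrees(np.arctan2(c[1],c[0])))
print(cv2.minAreaRect(Q[:,:2].astype(np.float32)),len(Q))
# gripper fingers vs unit in scene (near unit)
S=V[255:305,165:225].reshape(-1,3); S=S[np.isfinite(S).all(1)]
m=S[(S[:,2]>.018)&(S[:,2]<.034)&(abs(S[:,0]-.445)<.07)&(abs(S[:,1]+.29)<.06)];print(len(m),cv2.minAreaRect(m[:,:2].astype(np.float32)))
```

```text
t 16.8 tcp [ 0.4397 -0.2918  0.0434] toolY 82.5 w 1.001 gf 0.0 F [ 0.6 -0.3 -0.7] q6 -2.17
[ 0.36013961 -0.03593999 -0.16929244] 0.3619284767021291 -5.698941324761525
((0.6002391576766968, 0.19212974607944489), (0.3637325167655945, 0.2114790678024292), 84.78396606445312) 3769
491 ((0.45073866844177246, -0.29505228996276855), (0.049624498933553696, 0.11511024832725525), 83.18895721435547)
```

{"name": "servo_tool", "arguments": {"deltas": [[[100,0,0,-0.011,0],[100,0,0,-0.01,0],[100,0,0,0,0],[0,0,0,0,0],[0,0,0,0,0],[0,0,0,0,0],[0,0,0,0,0],[0,0,0,0,0]]]}}

```text
time: 17.65
tool_pos: [0.4396, -0.2928, 0.0232]
tool_rot: [0.001, 0.066, 0.998, -0.0]
contact_force: [-0.7, -0.4, 4.5]
gripper_width: 0.568
grasp_force: 64.8
```

{"name": "servo_tool", "arguments": {"deltas": [[[0,0,0,0.02,0],[0,0,0,0.04,0],[0,0,0,0.05,0],[0,0,0,0.05,0],[0,0,0,0.05,0],[0,0,0,0.03,0],[0,0,0,0,0],[0,0,0,0,0]]]}}

```text
time: 18.45
tool_pos: [0.4387, -0.2919, 0.2613]
tool_rot: [-0.0, 0.066, 0.998, 0.0]
contact_force: [-0.4, 0.1, -3.8]
gripper_width: 0.57
grasp_force: 64.2
```

Run:
```python
from h import *
s=tool(); g=cam('scene'); V=world(g)+[0,0,.001]
P=V.reshape(-1,3);P=P[np.isfinite(P).all(1)];t=s['tool_pos']
Q=P[(abs(P[:,0]-t[0])<.1)&(abs(P[:,1]-t[1])<.05)&(P[:,2]>t[2]-.05)&(P[:,2]<t[2]+.02)]
px=(Q-t);ex=np.array([.9917,-.1288,0]);a=px@ex
for lo in np.arange(-.08,.09,.02):
    w=px[(a>lo)&(a<lo+.02)]; print(round(lo,2),len(w),w.min(0).round(3) if len(w) else '',w.max(0).round(3) if len(w) else '')
```

```text
t 18.4 tcp [ 0.4387 -0.2919  0.2613] toolY 82.5 w 0.570 gf 64.2 F [-0.4  0.1 -3.8] q6 -2.17
-0.08 0  
-0.06 8 [-0.048 -0.017 -0.006] [-0.039  0.022 -0.001]
-0.04 99 [-0.041 -0.019 -0.005] [-0.017  0.028  0.006]
-0.02 109 [-0.022 -0.023 -0.006] [0.003 0.034 0.014]
0.0 219 [-0.004 -0.039 -0.018] [0.021 0.035 0.02 ]
0.02 125 [ 0.018 -0.03  -0.011] [0.042 0.02  0.006]
0.04 179 [ 0.037 -0.031 -0.024] [0.062 0.019 0.006]
0.06 130 [ 0.058 -0.028 -0.021] [ 0.07   0.012 -0.001]
0.08 0
```

{"name": "servo_tool", "arguments": {"deltas": [[[0,0.015,0.045,0,1],[0,0.018,0.045,0,1],[0,0.018,0.045,0,0],[0,0.018,0.045,0,0],[0,0.02,0.045,0,0],[0,0.02,0.045,0,0],[0,0.02,0.045,0,0],[0,0.02,0.045,0,0]]]}}

```text
time: 19.3
tool_pos: [0.5869, 0.0698, 0.258]
tool_rot: [-0.003, 0.048, 0.999, -0.0]
contact_force: [1.0, -1.3, -1.7]
gripper_width: 0.567
grasp_force: 64.2
```

{"name": "servo_tool", "arguments": {"deltas": [[[0,0,0.005,-0.03,0],[0,0,0,-0.04,0],[0,0,0,-0.04,0],[0,0,0,-0.03,0],[0,0,0,-0.015,0],[0,0,0,0,0],[0,0,0,0,0],[0,0,0,0,0]]]}}

```text
time: 20.1
tool_pos: [0.5896, 0.0727, 0.1096]
tool_rot: [0.002, 0.048, 0.999, 0.0]
contact_force: [0.8, -0.3, -2.2]
gripper_width: 0.569
grasp_force: 64.3
```

```bash
cat >> h.py <<'E'
C=np.array([.6185,.184,.048]);yaw=np.radians(-5.6);cs,sn=np.cos(yaw),np.sin(yaw);ca,sa=np.cos(.35),np.sin(.35)
RD=np.array([[cs,sn,0],[-sn,cs,0],[0,0,1]]); RD=np.array([[ca,0,sa],[0,1,0],[-sa,0,ca]])@RD
def deck(ylo,yhi,n='scene',zlo=.006,zhi=.07,show=1):
    g=cam(n);V=world(g)+[0,0,.001];P=V.reshape(-1,3);D=(P-C)@RD.T; D=D[np.isfinite(D).all(1)]
    E=D[(abs(D[:,0])<.1)&(D[:,1]>ylo)&(D[:,1]<yhi)&(D[:,2]>zlo)&(D[:,2]<zhi)]
    if show:
        for lo in np.arange(-.1,.1,.02):
            w=E[(E[:,0]>lo)&(E[:,0]<lo+.02)]
            if len(w)>3: print(n,round(lo,2),len(w),"y",np.percentile(w[:,1],[3,97]).round(3),"z",np.percentile(w[:,2],[5,50,95]).round(3))
    b=D[(abs(D[:,0])<.06)&(D[:,1]>.05)&(abs(D[:,2])<.01)]; print(n,"bare deck z",np.median(b[:,2]).round(4))
    return E
E
python3 - <<'E'
from h import *
tool(); deck(-.17,-.05)
E
```

```text
t 20.1 tcp [0.5896 0.0727 0.1096] toolY 84.5 w 0.569 gf 64.3 F [ 0.8 -0.3 -2.2] q6 -1.48
scene -0.1 6 y [-0.158 -0.126] z [0.007 0.007 0.008]
scene -0.08 26 y [-0.167 -0.099] z [0.007 0.009 0.011]
scene -0.04 5 y [-0.141 -0.104] z [0.059 0.063 0.067]
scene -0.02 45 y [-0.127 -0.091] z [0.063 0.067 0.07 ]
scene 0.0 183 y [-0.152 -0.08 ] z [0.049 0.062 0.069]
scene 0.02 136 y [-0.14  -0.093] z [0.04  0.055 0.06 ]
scene 0.04 205 y [-0.139 -0.094] z [0.025 0.042 0.053]
scene 0.06 56 y [-0.132 -0.097] z [0.026 0.036 0.041]
scene bare deck z -0.0012
```

{"name": "servo_tool", "arguments": {"deltas": [[[0,0,0,-0.006,0],[0,0,0,-0.006,0],[0,0,0,-0.005,0],[0,0,0,-0.003,0],[0,0,0,-0.003,0],[0,0,0,0,0],[0,0,0,0,0],[0,0,0,0,0]]]}}

```text
time: 20.95
tool_pos: [0.5877, 0.0728, 0.0846]
tool_rot: [-0.001, 0.048, 0.999, -0.0]
contact_force: [-4.5, 0.3, 2.3]
gripper_width: 0.57
grasp_force: 64.8
```

{"name": "servo_tool", "arguments": {"deltas": [[[0,0,0,-0.001,0],[0,0,0,-0.001,0],[0,0,0,-0.001,0],[0,0,0,-0.001,0],[0,0,0,-0.001,0],[0,0,0,0,0],[0,0,0,0,0],[0,0,0,0,0]]]}}

```text
time: 21.75
tool_pos: [0.5874, 0.0733, 0.0807]
tool_rot: [-0.001, 0.048, 0.999, 0.0]
contact_force: [-10.9, 1.9, 9.0]
gripper_width: 0.564
grasp_force: 65.9
```

```bash
python3 -c "
from h import *
tool(); deck(-.17,-.05)"
```

```text
t 21.8 tcp [0.5874 0.0733 0.0807] toolY 84.5 w 0.564 gf 65.9 F [-10.9   1.9   9. ] q6 -1.48
scene -0.08 23 y [-0.167 -0.131] z [0.006 0.008 0.011]
scene -0.06 16 y [-0.139 -0.091] z [0.033 0.046 0.049]
scene -0.04 61 y [-0.121 -0.092] z [0.039 0.044 0.05 ]
scene -0.02 138 y [-0.152 -0.082] z [0.029 0.039 0.055]
scene 0.0 273 y [-0.154 -0.071] z [0.022 0.039 0.069]
scene 0.02 173 y [-0.14  -0.093] z [0.012 0.026 0.033]
scene 0.04 110 y [-0.134 -0.096] z [0.008 0.015 0.02 ]
scene bare deck z -0.0011
```

{"name": "servo_tool", "arguments": {"deltas": [[[0,0,0,-0.002,0],[0,0,0,-0.001,0],[0,0,0,-0.001,0],[0,0,0,-0.001,0],[0,0,0,-0.001,0],[0,0,0,-0.001,0],[0,0,0,0,0],[0,0,0,0,0]]]}}

```text
time: 22.6
tool_pos: [0.5869, 0.0734, 0.0732]
tool_rot: [-0.002, 0.048, 0.999, 0.0]
contact_force: [-11.5, 2.5, 8.6]
gripper_width: 0.565
grasp_force: 66.9
```

```bash
python3 -c "
from h import *
tool(); deck(-.17,-.05)"
```

```text
t 22.6 tcp [0.5869 0.0734 0.0732] toolY 84.5 w 0.565 gf 66.9 F [-11.5   2.5   8.6] q6 -1.48
scene -0.08 23 y [-0.167 -0.112] z [0.007 0.009 0.018]
scene -0.06 29 y [-0.14 -0.09] z [0.023 0.036 0.039]
scene -0.04 56 y [-0.124 -0.091] z [0.03  0.035 0.038]
scene -0.02 171 y [-0.153 -0.078] z [0.019 0.032 0.067]
scene 0.0 280 y [-0.163 -0.065] z [0.023 0.047 0.068]
scene 0.02 158 y [-0.14  -0.092] z [0.011 0.022 0.03 ]
scene 0.04 100 y [-0.134 -0.096] z [0.007 0.014 0.02 ]
scene bare deck z -0.0011
```

{"name": "servo_tool", "arguments": {"deltas": [[[0,0,0,-0.001,0],[0,0,0,-0.001,0],[0,0,0,-0.001,0],[0,0,0,-0.001,0],[0,0,0,-0.001,0],[0,0,0,-0.001,0],[0,0,0,0,0],[0,0,0,0,0]]]}}

```text
time: 23.45
tool_pos: [0.5868, 0.0734, 0.0678]
tool_rot: [-0.002, 0.048, 0.999, 0.0]
contact_force: [-13.5, 0.7, 12.2]
gripper_width: 0.565
grasp_force: 68.4
```

```bash
python3 -c "
from h import *
tool(); deck(-.17,-.05)"
```

```text
t 23.4 tcp [0.5868 0.0734 0.0678] toolY 84.5 w 0.565 gf 68.4 F [-13.5   0.7  12.2] q6 -1.48
scene -0.1 4 y [-0.161 -0.14 ] z [0.008 0.008 0.009]
scene -0.08 25 y [-0.169 -0.07 ] z [0.007 0.009 0.011]
scene -0.06 25 y [-0.139 -0.092] z [0.016 0.028 0.031]
scene -0.04 52 y [-0.125 -0.092] z [0.024 0.028 0.031]
scene -0.02 188 y [-0.152 -0.074] z [0.016 0.028 0.067]
scene 0.0 288 y [-0.166 -0.062] z [0.021 0.052 0.068]
scene 0.02 148 y [-0.141 -0.09 ] z [0.01  0.021 0.029]
scene 0.04 104 y [-0.134 -0.097] z [0.007 0.014 0.019]
scene bare deck z -0.0012
```

{"name": "servo_tool", "arguments": {"deltas": [[[65,0,0,0,0],[80,0,0,0,0],[100,0,0,0,0],[100,0,0,0,0],[100,0,0,0.03,0],[100,0,0,0.05,0],[100,0,0,0.05,0],[100,0,0,0.05,0]]]}}

```text
time: 24.3
tool_pos: [0.5879, 0.0727, 0.248]
tool_rot: [-0.0, 0.048, 0.999, 0.0]
contact_force: [1.0, -0.5, 0.2]
gripper_width: 1.002
grasp_force: 0.0
```

{"name": "servo_tool", "arguments": {"deltas": [[[100,-0.015,-0.045,0.02,3],[100,-0.015,-0.045,0,3],[100,-0.015,-0.045,0,3],[100,-0.015,-0.045,0,3],[100,-0.015,-0.045,0,3],[100,-0.015,-0.045,0,3],[100,-0.015,-0.045,0,3],[100,-0.015,-0.045,0,2.5]]]}}

```text
time: 25.1
tool_pos: [0.4677, -0.2878, 0.2659]
tool_rot: [0.0, -0.157, 0.988, -0.0]
contact_force: [0.9, -0.4, 0.0]
gripper_width: 1.0
grasp_force: 0.0
```

```bash
python3 -c "
from h import *
tool(); deck(-.17,-.03,'scene'); E=deck(-.17,-.05,'top',.006,.05,1); E=E[E[:,0]>-.072]; print(cv2.minAreaRect(E[:,:2].astype(np.float32))); f,g,W,V=units()
px=g['pixels'].astype(int);D=(V-C)@RD.T
for nm,m in(('case',px.sum(2)>330),('plug',px.sum(2)<150)):
    m=m&(D[...,2]>.008)&(D[...,2]<.04)&(abs(D[...,0])<.07)&(abs(D[...,1]+.115)<.04);print(nm,m.sum(),np.median(D[m],0))
"
```

```text
t 25.1 tcp [ 0.4677 -0.2878  0.2659] toolY 108.1 w 1.000 gf 0.0 F [ 0.9 -0.4  0. ] q6 -2.57
scene -0.1 8 y [-0.166 -0.065] z [0.006 0.007 0.008]
scene -0.08 44 y [-0.168 -0.034] z [0.006 0.008 0.011]
scene -0.06 51 y [-0.14  -0.091] z [0.01  0.023 0.025]
scene -0.04 78 y [-0.14  -0.091] z [0.013 0.023 0.026]
scene -0.02 85 y [-0.139 -0.091] z [0.01  0.022 0.026]
scene 0.0 62 y [-0.14  -0.096] z [0.009 0.024 0.026]
scene 0.02 123 y [-0.14  -0.093] z [0.011 0.02  0.026]
scene 0.04 106 y [-0.134 -0.097] z [0.007 0.015 0.02 ]
scene bare deck z -0.0012
top -0.1 44 y [-0.166 -0.053] z [0.007 0.01  0.015]
top -0.08 52 y [-0.165 -0.057] z [0.007 0.01  0.023]
top -0.06 113 y [-0.136 -0.074] z [0.007 0.024 0.03 ]
top -0.04 117 y [-0.136 -0.065] z [0.008 0.024 0.031]
top -0.02 116 y [-0.136 -0.086] z [0.015 0.023 0.03 ]
top 0.0 118 y [-0.135 -0.072] z [0.008 0.027 0.032]
top 0.02 110 y [-0.135 -0.087] z [0.014 0.022 0.029]
top 0.04 49 y [-0.13  -0.085] z [0.007 0.019 0.025]
top 0.06 12 y [-0.163 -0.058] z [0.006 0.008 0.01 ]
top bare deck z 0.0013
((0.0038815438747406006, -0.10973446816205978), (0.11838763952255249, 0.15104155242443085), 89.61454010009766)
scene px [144. 296.] 674 c [ 0.4588 -0.4182] s [0.113 0.052] a 18.1 med [ 0.4555 -0.4196  0.0249]
case 154 [ 0.01998291 -0.11631068  0.02360789]
plug 102 [ 0.04836502 -0.11668978  0.01610534]
```

Unit one lies flat on the deck (top face 25 mm up all along, y -0.116). On to unit two.

{"name": "servo_tool", "arguments": {"deltas": [[[100,-0.004,-0.033,0,0],[100,-0.004,-0.033,0,0],[100,-0.004,-0.033,0,0],[100,-0.005,-0.034,0,0],[100,0,0,-0.03,0],[100,0,0,-0.05,0],[100,0,0,-0.05,0],[100,0,0,-0.05,0]]]}}

```text
time: 26.1
tool_pos: [0.4528, -0.4175, 0.0844]
tool_rot: [0.001, -0.157, 0.988, -0.0]
contact_force: [0.4, 0.1, 0.1]
gripper_width: 1.003
grasp_force: 0.0
```

{"name": "servo_tool", "arguments": {"deltas": [[[100,0,0,-0.03,0],[100,0,0,-0.01,0],[100,0,0,0,0],[100,0,0,0,0],[100,0,0,0,0],[100,0,0,0,0],[100,0,0,0,0],[100,0,0,0,0]]]}}

```text
time: 26.9
tool_pos: [0.4518, -0.4193, 0.0466]
tool_rot: [0.0, -0.156, 0.988, -0.001]
contact_force: [0.2, -0.7, -0.8]
gripper_width: 1.003
grasp_force: 0.0
```

```bash
python3 -c "
from h import *
tool(); units()"
```

```text
t 26.9 tcp [ 0.4518 -0.4193  0.0466] toolY 108.0 w 1.003 gf 0.0 F [ 0.2 -0.7 -0.8] q6 -2.75
top px [454. 257.] 185 c [ 0.481  -0.4026] s [0.0478 0.051 ] a 22.7 med [ 0.4786 -0.3982  0.0254]
scene px [144. 296.] 664 c [ 0.4583 -0.419 ] s [0.1192 0.0503] a 18.5 med [ 0.4579 -0.4195  0.0251]
```

{"name": "servo_tool", "arguments": {"deltas": [[[100,0,-0.001,-0.012,0],[100,0,0,-0.012,0],[100,0,0,0,0],[0,0,0,0,0],[0,0,0,0,0],[0,0,0,0,0],[0,0,0,0,0],[0,0,0,0,0]]]}}

```text
time: 27.8
tool_pos: [0.4519, -0.4204, 0.0225]
tool_rot: [0.0, -0.156, 0.988, -0.001]
contact_force: [-0.2, -0.8, 2.1]
gripper_width: 0.566
grasp_force: 65.5
```

{"name": "servo_tool", "arguments": {"deltas": [[[0,0,0,0.02,0],[0,0,0,0.04,0],[0,0,0,0.05,0],[0,0,0,0.05,0],[0,0,0,0.05,0],[0,0,0,0.03,0],[0,0,0,0,0],[0,0,0,0,0]]]}}

```text
time: 28.6
tool_pos: [0.4513, -0.4197, 0.2611]
tool_rot: [-0.0, -0.156, 0.988, 0.0]
contact_force: [-0.3, 0.5, -3.4]
gripper_width: 0.566
grasp_force: 65.2
```

Run:
```python
from h import *
s=tool(); g=cam('scene'); V=world(g)+[0,0,.001]
P=V.reshape(-1,3);P=P[np.isfinite(P).all(1)];t=s['tool_pos']
Q=P[(abs(P[:,0]-t[0])<.1)&(abs(P[:,1]-t[1])<.07)&(P[:,2]>t[2]-.05)&(P[:,2]<t[2]+.004)]
px=(Q-t);R=np.array([[.951,.309,0],[-.309,.951,0],[0,0,1]]);px=px@R.T;a=px[:,0]
for lo in np.arange(-.08,.09,.02):
    w=px[(a>lo)&(a<lo+.02)]; print(round(lo,2),len(w),w.min(0).round(3) if len(w) else '',w.max(0).round(3) if len(w) else '')
```

```text
t 28.6 tcp [ 0.4513 -0.4197  0.2611] toolY 108.0 w 0.566 gf 65.2 F [-0.3  0.5 -3.4] q6 -2.75
-0.08 0  
-0.06 19 [-0.054 -0.027 -0.019] [-0.04   0.02   0.003]
-0.04 78 [-0.04  -0.01  -0.003] [-0.02   0.023  0.004]
-0.02 94 [-0.02  -0.038 -0.004] [-0.     0.023  0.004]
0.0 160 [ 0.    -0.04  -0.021] [0.019 0.036 0.004]
0.02 161 [ 0.02  -0.028 -0.023] [0.04  0.024 0.004]
0.04 196 [ 0.04  -0.026 -0.021] [0.06  0.021 0.004]
0.06 53 [ 0.06  -0.02  -0.018] [0.065 0.017 0.001]
0.08 0
```

{"name": "servo_tool", "arguments": {"deltas": [[[0,0.01,0.045,0,-3],[0,0.01,0.045,0,-3],[0,0.01,0.045,0,-3],[0,0.01,0.045,0,-3],[0,0.01,0.045,0,-3],[0,0.01,0.045,0,-3],[0,0.01,0.045,0,-3],[0,0.01,0.045,0,-2.6]]]}}

```text
time: 29.45
tool_pos: [0.5301, -0.0577, 0.2578]
tool_rot: [-0.003, 0.05, 0.999, 0.001]
contact_force: [0.2, -1.0, -2.5]
gripper_width: 0.565
grasp_force: 65.2
```

{"name": "servo_tool", "arguments": {"deltas": [[[0,0.012,0.045,0,0],[0,0.012,0.045,0,0],[0,0.012,0.045,0,0],[0,0.012,0.045,0,0],[0,0.012,0.045,0,0],[0,0.011,0.025,0,0],[0,0,0,0,0],[0,0,0,0,0]]]}}

```text
time: 30.25
tool_pos: [0.6012, 0.1901, 0.258]
tool_rot: [-0.003, 0.049, 0.999, -0.001]
contact_force: [0.2, -0.0, -2.2]
gripper_width: 0.569
grasp_force: 65.1
```

```bash
python3 -c "
from h import *
tool()"
```

```text
t 30.2 tcp [0.6012 0.1901 0.258 ] toolY 84.4 w 0.569 gf 65.1 F [ 0.2 -0.  -2.2] q6 -1.28
```

{"name": "servo_tool", "arguments": {"deltas": [[[0,0,0,-0.03,0],[0,0,0,-0.04,0],[0,0,0,-0.04,0],[0,0,0,-0.03,0],[0,0,0,-0.018,0],[0,0,0,-0.006,0],[0,0,0,-0.004,0],[0,0,0,-0.003,0]]]}}

```text
time: 31.05
tool_pos: [0.6038, 0.19, 0.0925]
tool_rot: [0.001, 0.049, 0.999, 0.0]
contact_force: [0.6, 0.4, -2.3]
gripper_width: 0.568
grasp_force: 65.1
```

{"name": "servo_tool", "arguments": {"deltas": [[[0,0,0,-0.002,0],[0,0,0,-0.001,0],[0,0,0,-0.001,0],[0,0,0,-0.001,0],[0,0,0,-0.001,0],[0,0,0,-0.001,0],[0,0,0,0,0],[0,0,0,0,0]]]}}

```text
time: 31.85
tool_pos: [0.6026, 0.1901, 0.0839]
tool_rot: [0.0, 0.049, 0.999, 0.0]
contact_force: [-0.0, 1.5, -2.1]
gripper_width: 0.566
grasp_force: 65.3
```

```bash
python3 -c "
from h import *
tool(); deck(-.06,.05)"
```

```text
t 31.9 tcp [0.6026 0.1901 0.0839] toolY 84.4 w 0.566 gf 65.3 F [-0.   1.5 -2.1] q6 -1.28
scene -0.1 9 y [-0.049 -0.004] z [0.006 0.008 0.008]
scene -0.08 25 y [-0.058 -0.013] z [0.006 0.008 0.032]
scene -0.06 10 y [-0.022  0.029] z [0.033 0.043 0.053]
scene -0.04 43 y [-0.021  0.028] z [0.038 0.049 0.054]
scene -0.02 111 y [-0.032  0.031] z [0.034 0.043 0.055]
scene 0.0 262 y [-0.035  0.04 ] z [0.023 0.039 0.066]
scene 0.02 197 y [-0.03   0.032] z [0.013 0.027 0.067]
scene 0.04 94 y [-0.017  0.021] z [0.007 0.015 0.021]
scene bare deck z -0.0011
```

{"name": "servo_tool", "arguments": {"deltas": [[[0,0,0,-0.001,0],[0,0,0,-0.001,0],[0,0,0,-0.001,0],[0,0,0,-0.001,0],[0,0,0,-0.001,0],[0,0,0,-0.001,0],[0,0,0,-0.001,0],[0,0,0,-0.001,0]]]}}

```text
time: 32.7
tool_pos: [0.6012, 0.1904, 0.0773]
tool_rot: [-0.002, 0.049, 0.999, -0.0]
contact_force: [-13.5, -1.1, 11.7]
gripper_width: 0.565
grasp_force: 67.6
```

{"name": "servo_tool", "arguments": {"deltas": [[[0,0,0,-0.001,0],[0,0,0,-0.001,0],[0,0,0,-0.001,0],[0,0,0,-0.001,0],[0,0,0,-0.001,0],[0,0,0,0,0],[0,0,0,0,0],[0,0,0,0,0]]]}}

```text
time: 33.5
tool_pos: [0.6005, 0.1905, 0.0717]
tool_rot: [-0.003, 0.049, 0.999, -0.0]
contact_force: [-12.2, -0.3, 9.9]
gripper_width: 0.568
grasp_force: 68.4
```

```bash
python3 -c "
from h import *
tool(); deck(-.06,.05)"
```

```text
t 33.5 tcp [0.6005 0.1905 0.0717] toolY 84.4 w 0.568 gf 68.4 F [-12.2  -0.3   9.9] q6 -1.28
scene -0.1 4 y [-0.056 -0.015] z [0.007 0.007 0.009]
scene -0.08 23 y [-0.056 -0.016] z [0.007 0.009 0.021]
scene -0.06 25 y [-0.022  0.028] z [0.016 0.033 0.038]
scene -0.04 51 y [-0.005  0.026] z [0.03  0.033 0.037]
scene -0.02 145 y [-0.034  0.038] z [0.017 0.032 0.066]
scene 0.0 292 y [-0.049  0.047] z [0.018 0.042 0.067]
scene 0.02 144 y [-0.033  0.025] z [0.012 0.022 0.066]
scene 0.04 89 y [-0.018  0.022] z [0.007 0.014 0.019]
scene bare deck z -0.0013
```

{"name": "servo_tool", "arguments": {"deltas": [[[0,0,0,-0.001,0],[0,0,0,-0.001,0],[0,0,0,-0.001,0],[0,0,0,-0.001,0],[0,0,0,-0.001,0],[0,0,0,-0.001,0],[0,0,0,0,0],[0,0,0,0,0]]]}}

```text
time: 34.35
tool_pos: [0.6004, 0.1907, 0.0668]
tool_rot: [-0.003, 0.049, 0.999, -0.0]
contact_force: [-16.4, -0.2, 15.2]
gripper_width: 0.572
grasp_force: 70.7
```

{"name": "servo_tool", "arguments": {"deltas": [[[65,0,0,0,0],[80,0,0,0,0],[100,0,0,0,0],[100,0,0,0,0],[100,0,0,0.03,0],[100,0,0,0.05,0],[100,0,0,0.05,0],[100,0,0,0.02,0]]]}}

```text
time: 35.15
tool_pos: [0.6052, 0.1905, 0.2216]
tool_rot: [0.005, 0.049, 0.999, 0.001]
contact_force: [0.5, -0.7, 0.4]
gripper_width: 1.002
grasp_force: 0.0
```

{"name": "servo_tool", "arguments": {"deltas": [[[50,-0.03,0.03,0,-7],[50,-0.03,0.03,0,-7],[50,-0.03,0.03,0,-7],[50,-0.03,0.03,0,-7],[50,-0.03,0.03,0,-7],[50,-0.032,0.033,0,0],[50,0,0,0,0],[50,0,0,0,0]]]}}

```text
time: 35.95
tool_pos: [0.42, 0.3736, 0.2147]
tool_rot: [0.0, 0.346, 0.938, -0.0]
contact_force: [0.3, 0.1, -1.0]
gripper_width: 0.501
grasp_force: 0.0
```

Run:
```python
from h import *
tool(); 
g=cam('scene');V=world(g)+[0,0,.001];D=(V-C)@RD.T; px=g['pixels'].astype(int)
for yc in(-.115,0.004):
    M=(D[...,2]>.008)&(D[...,2]<.04)&(abs(D[...,0])<.07)&(abs(D[...,1]-yc)<.04)
    pl=M&(px.sum(2)<150);ca_=M&(D[...,2]>.0185); E=D[ca_]; q=E[E[:,0]<.028]
    A=np.c_[q[:,:2],np.ones(len(q))];c=np.linalg.lstsq(A,q[:,2],rcond=None)[0]
    r=cv2.minAreaRect(E[:,:2].astype(np.float32)); print("tilt",c[:2].round(3),"case rect",r,"xrange",E[:,0].min(),E[:,0].max(),"plug",np.median(D[pl],0).round(4),D[pl][:,0].max())
P=V.reshape(-1,3); P=P[np.isfinite(P).all(1)]
q=P[(abs(P[:,1]+.2)<.03)&(P[:,2]>.07)&(P[:,2]<.135)&(P[:,0]>.55)&(P[:,0]<.615)];print("bracket",len(q),np.median(q,0) if len(q) else '')
save(g,'s9.png',(130,130,470,330),2)
```

```text
t 36.0 tcp [0.42   0.3736 0.2147] toolY 49.5 w 0.501 gf 0.0 F [ 0.3  0.1 -1. ] q6 -0.27
tilt [0.011 0.019] case rect ((-0.0018314197659492493, -0.11545167863368988), (0.050877075642347336, 0.10821687430143356), 89.80236053466797) xrange -0.05587554403344875 0.052324267580565395 plug [ 0.0477 -0.1163  0.0155] 0.056602655905261395
tilt [0.004 0.038] case rect ((-0.005490444600582123, 0.002339571714401245), (0.11179033666849136, 0.05078640207648277), 0.15268607437610626) xrange -0.06132535875660087 0.05042797069180499 plug [0.0456 0.0006 0.0166] 0.052809417765115683
bracket 136 [ 0.61033074 -0.2011347   0.0944943 ]
```

View pics/s9.png

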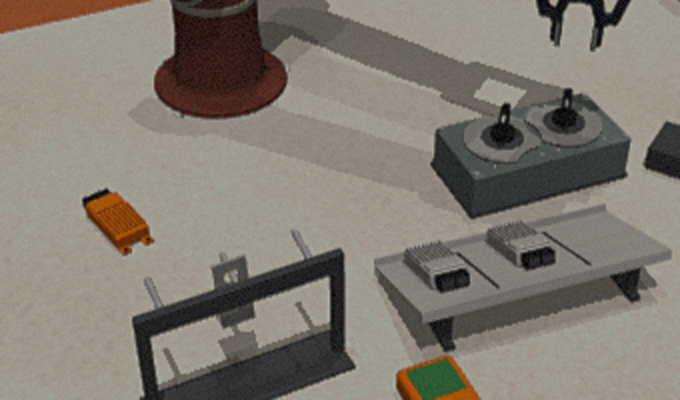

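Both units lie flat and straight in their bays (430,265; 520,245), and the bracket hangs on peg1 (235,280). Both handles are still off/lorry. I switch the isolator on now.

{"name": "servo_tool", "arguments": {"deltas": [[[50,-0.002,0.001,-0.03,2],[50,0,0,-0.03,0],[50,0,0,-0.03,0],[50,0,0,-0.014,0],[50,0,0,0,0],[50,0,0,0,0],[0,0,0,0,0],[0,0,0,0,0]]]}}

```text
time: 36.8
tool_pos: [0.4196, 0.3746, 0.1128]
tool_rot: [0.001, 0.331, 0.944, 0.001]
contact_force: [-1.0, -2.0, 2.5]
gripper_width: 0.166
grasp_force: 3.3
```

{"name": "servo_tool", "arguments": {"deltas": [[[0,0,0,0,0],[0,0,0,0,0],[0,0,0,0,0],[0,0,0,0,6],[0,0,0,0,8.5],[0,0,0,0,8.5],[0,0,0,0,8.5],[0,0,0,0,8.5]]]}}

```text
time: 37.6
tool_pos: [0.419, 0.3735, 0.113]
tool_rot: [0.0, -0.015, 1.0, -0.001]
contact_force: [-3.0, -6.6, 8.3]
gripper_width: 0.135
grasp_force: 59.0
```

{"name": "servo_tool", "arguments": {"deltas": [[[0,0,0,0,8.5],[0,0,0,0,8.5],[0,0,0,0,8.5],[0,0,0,0,4],[0,0,0,0,1],[0,0,0,0,1],[0,0,0,0,0],[0,0,0,0,0]]]}}

```text
time: 38.4
tool_pos: [0.4191, 0.3729, 0.1129]
tool_rot: [-0.0, -0.281, 0.96, -0.001]
contact_force: [-2.5, -8.2, 8.8]
gripper_width: 0.14
grasp_force: 61.0
```

```bash
python3 -c "
from h import *
s=tool();print(s['ft_torque'])"
```

```text
t 38.4 tcp [0.4191 0.3729 0.1129] toolY 122.7 w 0.140 gf 61.0 F [-2.5 -8.2  8.8] q6 -1.54
[-1.21627015  0.46520034 -1.24125784]
```

{"name": "servo_tool", "arguments": {"deltas": [[[0,0,0,0,1],[0,0,0,0,0],[50,0,0,0,0],[50,0,0,0,0],[50,0,0,0,0],[50,0,0,0.03,0],[50,0,0,0.05,0],[50,0,0,0.05,0]]]}}

```text
time: 39.2
tool_pos: [0.4176, 0.3738, 0.241]
tool_rot: [-0.001, -0.291, 0.957, -0.0]
contact_force: [0.7, 0.5, 0.4]
gripper_width: 0.504
grasp_force: 0.0
```

{"name": "servo_tool", "arguments": {"deltas": [[[50,-0.03,0.04,0.03,0],[50,-0.03,0.04,0,0],[50,-0.03,0.04,0,0],[50,-0.03,0.04,0,0],[50,-0.02,0.02,0,0],[50,0,0,0,0],[50,0,0,0,0],[50,0,0,0,0]]]}}

```text
time: 40.0
tool_pos: [0.2834, 0.5478, 0.2664]
tool_rot: [0.0, -0.291, 0.957, -0.0]
contact_force: [0.2, 1.4, -0.3]
gripper_width: 0.501
grasp_force: 0.0
```

Run:
```python
from h import *
tool(); g=cam('scene');f=cam('top');W=world(f)
for n,(x0,x1) in dict(iso=(175,217),sel=(217,255)).items():
    S=W[250:290,x0:x1];P=S[(S[...,2]>.1)&(S[...,2]<.13)]; print(n,len(P),cv2.minAreaRect(P[:,:2].astype(np.float32)))
a=g['pixels'][140:330,200:470][:,:,::-1];b=f['pixels'][240:305,165:270][:,:,::-1]
r=lambda im,s:cv2.resize(im,s,interpolation=cv2.INTER_CUBIC)
cv2.imwrite('pics/c10.png',np.hstack([r(a,(440,310)),r(b,(350,310))]))
```

```text
t 40.0 tcp [0.2834 0.5478 0.2664] toolY 123.8 w 0.501 gf 0.0 F [ 0.2  1.4 -0.3] q6 -1.19
iso 101 ((0.4177875816822052, 0.3740942180156708), (0.04994900897145271, 0.014215921983122826), 30.39492416381836)
sel 98 ((0.4132857322692871, 0.27535897493362427), (0.013484262861311436, 0.05108490586280823), 51.9207649230957)
```

View pics/c10.png

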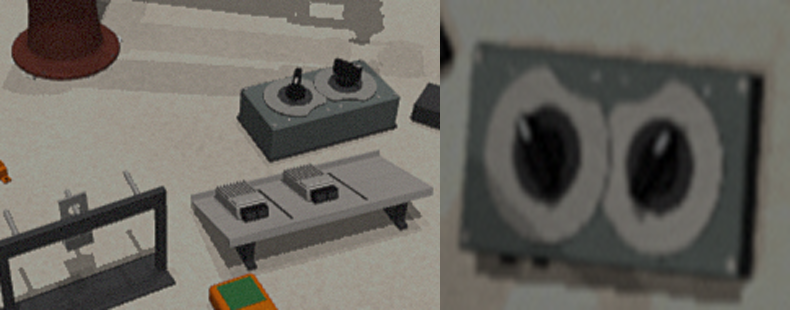

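Isolator pointer is up-left (on, bar 30°) and selector pointer up-right (lorry, -38°). The units and the bracket are in place. I hand in.

```bash
python3 -c "
from h import *
print(manip.job_done())"
```

```text
the job is handed in; nothing more can be done
None
```

I handed the job in after about 40 s of robot time: selector on lorry, both control units flat on the deck with their plugs uphill, the one bracket hanging on peg1, and the isolator back on. All of this was checked in the camera images, but the hand-in returned no verdict.

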